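Stack, shut and pin a clamshell sample fixture

TASK

Thread the large ring and then the small ring down the post of the clamshell fixture until each is fully home, swing the hinged upper half shut over them, then push the locating pin from its stand through the aligned holes until its flange bears on the upper half. A spring under the pin pushes it back out, so finish with your hand still on the pin, pressing it firmly down (about 10 N or a little more) so that the halves stay pressed shut. Leave the other things on the plate where they are.

Things in the scene. Friction and masses are not known exactly. Their poses are not given: they have to be found in the camera images.
- fixture: Lower half of the aluminium clamshell, fixed on the perforated plate (plate top 15 mm above the work surface). Origin at its underside below the post; z up, +y to the hinge, -y to the pin hole, x along the hinge. x -50..50, y -100..75 mm. Floor top at z 12 mm, open at both x sides (room for fingers closing along x). Hinge rail (y 60..75) and pin block (y -60..-100) rise to z 29 mm.
- post_top (a point): top centre of the steel post for the rings: post 16 mm across, rising from the floor at the fixture's origin; this point is at x 0, y 0, z 47 mm in the fixture's frame; the last 4 mm are tapered
- base_hole (a point): mouth (centre, top face) of the vertical 12 mm through hole for the pin in the lower half, at y -80, z 29 mm in the fixture's frame. In it, 14 mm down, sits a spring ejector that the pin pushes down by 12 mm (2 N at first, 4.4 N when seated).
- lid (a joint): hinge angle of the upper half, rad: 0 = shut, pi/2 = upright, starts at 1.75 to 2.1, leaning back past upright. Stiff friction hinge: stays where it is left (0.35 N m friction, 0.3 kg); 1 to 4 N near its free end moves it.
- lid_hinge (a point): fixed point on the hinge axis, mid-width, at the upper half's underside: y 75, z 29 mm in the fixture's frame. Upper half: aluminium frame 8 mm thick, 90 mm wide, 175 mm from hinge to free end, with a 44 mm square window 75 mm from the hinge: shut, the post and small ring stand in it and the large ring is trapped beneath with 3 mm to spare.
- lid_hole (a point): centre of the mouth (outer face, on top when shut) of the upper half's 12.5 mm pin hole, 155 mm from the hinge axis, 20 mm from the free end. Its z axis is the outward normal. Shut, it is 8 mm above base_hole, at z 37 mm in the fixture's frame.
- large_ring_center (a point): centre (half-way up) of the loose large aluminium ring: 54 mm outside, 20 mm bore, 14 mm tall, lying flat on the plate, 80 g. Home, its centre is at z 19 mm in the fixture's frame.
- small_ring_center (a point): centre (half-way up) of the loose small aluminium ring: 34 mm outside, 20 mm bore, 12 mm tall, lying flat on the plate, 30 g. Home on top of the large ring, its centre is at z 32 mm in the fixture's frame.
- pin_knob (a point): centre of the gripping knob of the steel locating pin: knob 20 mm across, 20 mm tall (10 mm above and below this point). Beneath it a flange 26 mm across, 4 mm thick, then a shank 10 mm across, 34 mm long, tapered over its last 4 mm. It stands upright and loose in its stand, flange on the stand. z axis: up along the pin.
- pin_tip (a point): lower end of the pin's shank, 48 mm below pin_knob, z axis up along the pin. Seated in the shut fixture it is at z 3 mm in the fixture's frame.
- pin: the pin itself (about 70 g); origin at its tip, the same point as pin_tip
- pin_stand: fixed white block 50 x 50 x 40 mm with a vertical 12 mm hole, 36 mm deep, holding the pin at the start; origin at its underside centre, on the plate
- standoff: loose bystander: steel standoff, 18 mm round, 30 mm tall, upright; origin at its foot
- bracket: loose bystander: small aluminium angle bracket 30 x 50 x 35 mm; origin under its foot plate
- blank_flange: loose bystander: round stepped steel flange, 60 mm across, 16 mm tall, no bore; origin at its underside centre
- driver: loose bystander: screwdriver 170 mm long lying at the far side; origin beneath it at mid-length
- jar: loose bystander: clear jar 48 mm across, 55 mm tall; origin at its foot
- connector: loose bystander: black connector block 45 x 30 x 18 mm; origin at its underside centre
Things that resemble listed ones, but are neither listed nor needed, are in the scene too. What is shaped like the part that bears large_ring_center but purple is not meant.

How it is judged:
On the way, in this order (a step that is already met when the one before it is completed fails the run):
1. the large ring is fully home on the post, on the fixture's floor (z of large_ring_center in the frame of fixture below 0.0208 m and horizontal distance between large_ring_center and post_top below 0.0035 m), for 0.2 s.
2. the small ring is fully home on the post, on the large ring (all of step 1 and z of small_ring_center in the frame of fixture between 0.03 and 0.034 m and horizontal distance between small_ring_center and post_top below 0.0035 m), for 0.2 s.
3. the upper half is shut over the rings (all of step 2 and value of joint lid below 0.02 rad), for 0.2 s.
4. the pin is through both halves, its flange down on the upper half (value of joint lid below 0.02 rad and z of pin_tip in the frame of fixture below 0.0055 m and horizontal distance between pin_tip and base_hole below 0.003 m and angle between pin_tip's own z axis and vertical below 0.08 rad), for 0.2 s.
At the end, for the whole second after the job is handed in: Both rings home on the post, large under small (height within 2 mm, 3.5 mm of its axis); upper half shut (under 0.02 rad); pin upright through both holes, within 2.5 mm of full depth; the hand on the pin and the pin pressing on the fixture with over 7 N through the last second (all of step 2 and all of step 4 and contact force between fixture and pin above 7 N and contact force between the fingers and pin above 3 N); the arm keeps its last pose, push and grip.
It fails at once if one of the bystanders is shifted by more than 40 mm (distance of any of standoff, bracket, blank_flange, driver, jar, connector from where it was at the start of the episode above 0.04 m).
It also fails if it takes over 72 s, if anything falls off the work surface, if the arm or the gripper's body presses on something with over 40 N, if the wrist force passes 120 N, or if a joint passes its speed limit or range.

ROBOT

A 6-joint arm with a two-finger parallel gripper is mounted at the origin on the work surface. World frame = base frame: x ahead of the robot, y to its left, z up, the work surface at z = 0. Lengths are in m, angles in rad, forces in N, time in s.
With the tool pointing down it reaches from about 0.3 to 0.875 m from the base axis. Payload 6.4 kg.
Tool frame: the origin (TCP) lies midway between the tips of the shut fingers; the grasp point (between the pads) lies 19 mm behind it; z points along the fingers, y is the direction in which the jaws open and shut (so a half turn about z gives the same grasp; the last joint's range is limited). The gripper opens to 85 mm and grips with 20 to 120 N. Pads are 22 mm wide; open, the fingers measure 114 mm over their backs; the gripper's body (76 mm by 85 mm) begins 54 mm behind the grasp point. The pads swing forward as they close: fully open they stand 13 mm farther back than shut.
Start: joints at [-1.363, 0.181, 1.607, -0, 1.354, -0.206], TCP at [0.231, -0.526, 0.231] pointing down, gripper open.
Joint ranges: [-2.99, 2.99], [-0.89, 2.07], [0.3, 2.58], [-1.14, 4.28], [0, 2.63], [-3.12, 3.12]. Speed limits (rad/s): [2.57, 2.57, 3.01, 3.14, 3.14, 3.14].

INTERFACE

Orientations are given as a unit quaternion [w, x, y, z].
In Python, from bench import get_obs, camera, hand_in gives the robot as it stands.
- The arm moves only by the tool drive_tool, never from a script. Its argument "deltas" is a list of rows, each a list of 2 entries, a list of its own where there are three numbers: the shift along the world's x, y, z in m, then the turn about the world's z in rad. A call has 1 to 10 rows; each row shifts and turns the pose as measured when the row begins; what a row does not reach is not made up. A row lasts 1/10 s, in which the tool goes at most 50 mm and 8.59 degrees, less where a joint would pass 70% of its speed; a pose out of reach is approached as far as the arm can. A call is refused whole if a number of a shift passes 0.05 or a number of a turn 0.15, either way. A call with a gripper value outside its range is refused whole. "gripper" is the opening, from 0 (shut) to 1 (fully open), set as the call begins (left out, the last holds). The fingers move at their own pace and stop on an object; the grip force is fixed at half the most. Time passes only in rows, so rows that do not move let the fingers close. It gives the time, the measured TCP pose, the force and the opening at its end, in the units of the state.
- get_obs(): the state, without advancing time (a new reading comes with each control period).
- camera(name): name is "side" or "top"; returns a dict with "frame" (400x640x3 uint8, red, green, blue), "fx", "fy", "cx", "cy" (pixels), "eye" and "attitude" of the camera in the world. Camera axes: x right, y down, z forward; pixel columns grow to the right and rows downward; lengths in m; the calibration is good to about 2 mm. A picture is of the moment at which its call begins. There is no depth.
- hand_in(): hands the job in, once; it reports no verdict.
The state is a dict: "time_s": time; "q": joint angles; "dq": joint speeds; "joint_efforts": joint torques, N m; "eef_pos": TCP position; "eef_rot": TCP orientation; "wrist_force": force on the tool from outside, world axes, zero at the start; "torque": the same for the moment, N m; "opening": opening from 0.0 (shut) to 1.0 (fully open).
Only numpy, scipy, OpenCV 4.12 (cv2) and the standard library are available. Lean on these libraries where they do the work, as an engineer would, in place of code of your own. Each camera call takes 0.05 s, during which the arm holds its last target.

## Working session

There is one attempt and no reset: what is moved stays moved. The work goes in short steps, Python scripts to look and compute and a tool call to move; the robot and the scene stay as the last step left them, time stands still between calls to the robot, and variables do not carry over. Pictures are saved under pics/ and viewed, and the job is handed in when it is done.

Besides the shell and the picture viewer there is one more tool, called after "Call:" as name(argument=value, ...) on one line, values as JSON. drive_tool: Moves the arm, as the interface text tells. Its arguments: {"type":"object","properties":{"deltas":{"type":"array","items":{"type":"array"}},"gripper":{"type":"number"}},"required":["deltas"]}

```bash
mkdir -p pics; ls; cat > h.py <<'E'
import numpy as np,cv2
from bench import get_obs,camera,hand_in
from scipy.spatial.transform import Rotation as R
def rot(a):
    a=np.array(a,float)
    if a.shape==(3,3): return a
    return R.from_quat([a[1],a[2],a[3],a[0]]).as_matrix()
def ray(c,u,v):
    d=rot(c['attitude'])@np.array([(u-c['cx'])/c['fx'],(v-c['cy'])/c['fy'],1.])
    return np.array(c['eye'],float),d
def onplane(c,u,v,z):
    e,d=ray(c,u,v); return e+d*(z-e[2])/d[2]
def proj(c,p):
    q=rot(c['attitude']).T@(np.array(p)-np.array(c['eye'])); return c['cx']+c['fx']*q[0]/q[2],c['cy']+c['fy']*q[1]/q[2]
def save(n,f): cv2.imwrite('pics/'+n+'.png',f[:,:,::-1])
E
python3 - <<'E'
from h import *
import pickle
for n in('side','top'):
    c=camera(n); save(n+'0',c['frame']); pickle.dump(c,open(n+'0.pkl','wb'))
    print(n,{k:c[k] for k in c if k!='frame'})
print(get_obs())
E
```

```text
pics
side {'fx': 394.0633791015641, 'fy': 394.0633791015641, 'cx': 321.87751314293183, 'cy': 198.81858092701108, 'eye': array([ 0.31559659, -0.73998162,  0.94252918]), 'attitude': array([-0.33648532,  0.93556025, -0.10100997,  0.03607819])}
top {'fx': 500.11942533532726, 'fy': 500.11942533532726, 'cx': 317.7878349599422, 'cy': 192.73033776194316, 'eye': array([ 0.35862035, -0.04947647,  1.26798141]), 'attitude': array([-0.03769073,  0.71012872, -0.70213705,  0.03605787])}
{'time_s': 0.1, 'q': array([-1.36331911e+00,  1.81487331e-01,  1.60790282e+00, -7.80717466e-06,
        1.35382736e+00, -2.06292698e-01]), 'dq': array([ 0.00097813, -0.00133825, -0.00497255, -0.00247215,  0.00052622,
       -0.00133333]), 'joint_efforts': array([ 1.10627800e-04, -4.45880914e+01, -3.52238488e+01, -3.37148604e-04,
        4.25034217e-03, -5.34832594e-06]), 'eef_pos': array([ 0.23109823, -0.5259647 ,  0.23046519]), 'eef_rot': array([-8.12428487e-04,  9.78675033e-01,  2.05413045e-01, -4.29255270e-06]), 'wrist_force': array([-0.42565616, -0.74478522, -0.19154067]), 'torque': array([-0.02251058, -0.00457852,  0.00922627]), 'opening': 0.99942527192253}
```

View pics/side0.png

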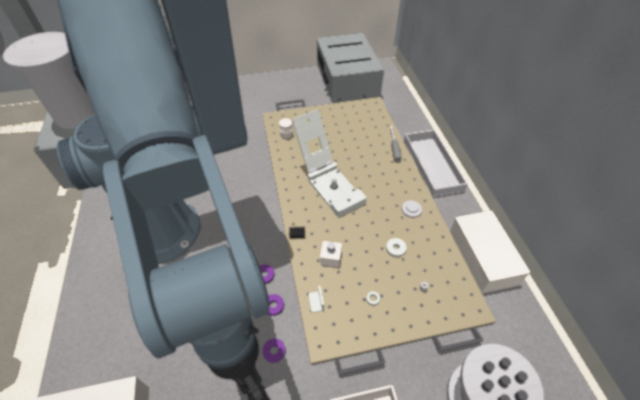

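View pics/top0.png

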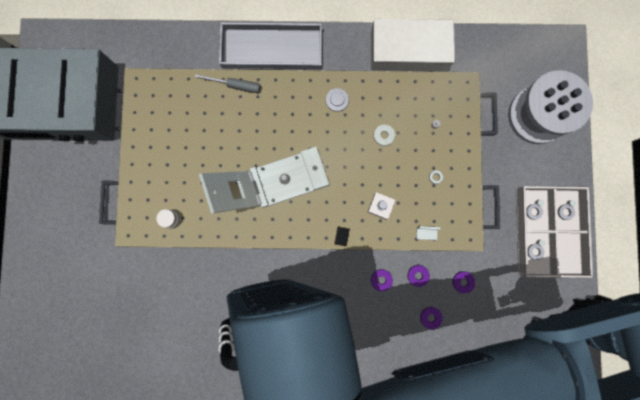

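Top view: the large silvery ring is at about (384,134). The purple look-alikes are at (382,280), (418,275), (464,282) and (431,318), and the blank flange, with no bore, is at (337,99). The small ring is at (436,177), the pin in its white stand at (381,205), the fixture post at (285,179), and the standoff at (435,124). I'll confirm these in an enlarged crop.

```bash
python3 - <<'E'
from h import *
import pickle
c=pickle.load(open('top0.pkl','rb')); f=c['frame']
save('topA',cv2.resize(f[85:255,190:450],None,fx=3,fy=3,interpolation=cv2.INTER_CUBIC))
s=pickle.load(open('side0.pkl','rb'));
save('sideA',cv2.resize(s['frame'][95:315,270:450],None,fx=2.7,fy=2.7,interpolation=cv2.INTER_CUBIC))
for n,u,v,z in(('L',384,134,.029),('S',436,177,.027),('post',285,179,.062),('knob',381,205,.079),('pk',418,275,.01)): print(n,onplane(c,u,v,z))
E
```

```text
L [ 0.63910821 -0.2111056   0.029     ]
S [ 0.53145617 -0.34118079  0.027     ]
post [0.51757323 0.03414752 0.062     ]
knob [ 0.45540356 -0.19702369  0.079     ]
pk [ 0.28755746 -0.29721566  0.01      ]
```

View pics/topA.png

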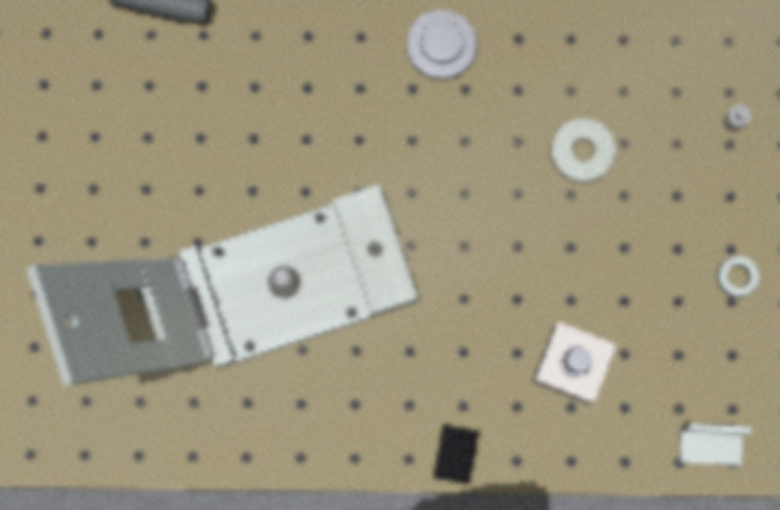

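View pics/sideA.png

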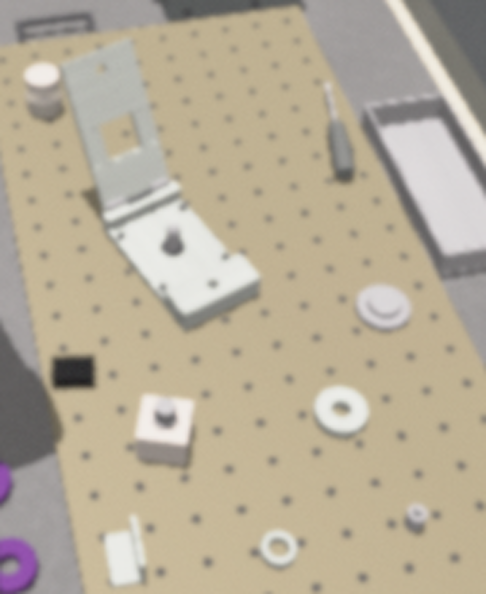

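```bash
cat > m.py <<'E'
from h import *
def blob(c,u,v,r,fn):
    f=c['frame'].astype(float); u0,v0=int(u-r),int(v-r)
    p=f[v0:v0+2*r+1,u0:u0+2*r+1]; p=cv2.resize(p,None,fx=4,fy=4,interpolation=cv2.INTER_CUBIC)
    m=fn(p).astype(np.uint8)
    cs,_=cv2.findContours(m,cv2.RETR_EXTERNAL,cv2.CHAIN_APPROX_NONE)
    best=max((k for k in cs),key=cv2.contourArea)
    M=cv2.moments(best); A=M['m00']; e=cv2.fitEllipse(best)
    g=lambda x,y:((x+.5)/4-.5+u0,(y+.5)/4-.5+v0)
    return g(M['m10']/A,M['m01']/A),A/16,g(*e[0]),np.array(e[1])/4
white=lambda p:(p[...,0]-p[...,2]<18)&(p[...,0]>150)
gray=lambda p:(p[...,0]-p[...,2]<18)
dark=lambda p:(p.mean(2)<135)
E
python3 - <<'E'
from m import *
import pickle
T=pickle.load(open('top0.pkl','rb'));S=pickle.load(open('side0.pkl','rb'))
def tri(a,b):
    (e1,d1),(e2,d2)=ray(T,*a),ray(S,*b)
    A=np.stack([d1,-d2],1); s=np.linalg.lstsq(A,e2-e1,rcond=None)[0]
    p,q=e1+s[0]*d1,e2+s[1]*d2; return (p+q)/2,np.linalg.norm(p-q)
for n,t,s,z,r,fn in(('L',(384,134),(397,247),.022,14,white),('S',(436,177),(373,298),.021,11,white)):
    a=blob(T,*t,r,fn);b=blob(S,*s,r,fn)
    print(n,a,b);print('  ',onplane(T,*a[0],z),onplane(S,*b[0],z),tri(a[0],b[0]))
for c,n in((T,'t'),(S,'s')):
    for pt,nm in ((((285,179),(315,168),(381,205)) if n=='t' else ((334,184),(348,200),(331,249))),0),:
        for q in pt:
            u,v=q; x=c['frame'][v-7:v+8,u-7:u+8].mean(2).astype(int); print(n,q); print(x)
E
```

```text
L ((384.001196888091, 134.55852034709756), 348.125, (384.0000886917114, 134.56235885620117), array([20.84482574, 21.2823143 ])) ((395.8736524740189, 246.77499224445478), 268.625, (395.86469078063965, 246.77332973480225), array([17.22348022, 19.88717842]))
   [ 0.63925133 -0.21201837  0.022     ] [ 0.63984497 -0.20775352  0.022     ] (array([ 0.6378195 , -0.21122028,  0.02799123]), np.float64(0.0001632751074410857))
S ((435.99921524663677, 176.47442077727953), 139.375, (435.9977045059204, 176.47414302825928), array([12.92395782, 13.76315498])) ((372.7233433400045, 297.9728800681936), 140.53125, (372.7639636993408, 297.9750566482544), array([13.05998039, 14.15720654]))
   [ 0.53362529 -0.34260678  0.021     ] [ 0.53339158 -0.33893098  0.021     ] (array([ 0.53250416, -0.34128295,  0.02634825]), np.float64(0.0007415609895464183))
t (285, 179)
[[214 214 213 210 206 203 200 198 200 204 203 206 207 207 206]
 [213 211 209 201 189 179 171 173 179 193 197 203 205 205 203]
 [208 209 196 175 160 155 156 149 144 155 177 197 205 204 205]
 [207 197 176 155 161 171 169 150 129 116 141 176 199 203 2
[... 4792 characters left out ...]
7 237]
 [237 235 227 214 206 212 215 216 213 208 207 222 234 237 237]
 [237 233 220 190 176 189 202 203 200 188 186 215 232 236 237]
 [237 233 216 171 144 152 166 171 165 153 158 202 228 236 237]
 [237 233 217 170 126 116 126 128 125 118 135 186 224 235 237]
 [237 234 219 178 135 108 105 104 103 110 136 183 222 235 237]
 [237 233 222 195 160 133 116 107 111 125 156 194 224 234 237]
 [237 235 229 212 188 167 147 130 130 147 181 213 229 236 236]
 [238 237 235 226 213 196 181 171 170 184 210 227 235 237 235]
 [238 237 237 234 228 223 219 218 217 222 228 235 237 237 234]
 [237 237 237 237 236 234 233 234 234 234 236 237 238 237 233]
 [233 234 235 235 236 237 236 237 237 237 237 237 238 237 232]]
```

```bash
python3 - <<'E'
from m import *
import pickle
T=pickle.load(open('top0.pkl','rb'));S=pickle.load(open('side0.pkl','rb'))
d180=lambda p:p.mean(2)<172
for n,c,pt,z,r,fn in(('post',T,(285,179),.0445,9,d180),('hole',T,(315,168),.044,6,d180),('knob',T,(381,205),.067,8,lambda p:p.mean(2)<212),
  ('post',S,(334,184),.0445,9,d180),('hole',S,(348,199),.044,4,lambda p:p.mean(2)<205)):
    a=blob(c,*pt,r,fn); print(n,a,onplane(c,*a[0],z))
# side knob top: bright top + dark side : columns
p=S['frame'][238:266,318:346]; print(p.sum(2)[::1]//3)
E
```

```text
post ((284.39586707698953, 178.59792409027102), 96.46875, (284.3965177536011, 178.597993850708), array([10.94034195, 11.23983955])) [0.52086335 0.03686991 0.0445    ]
hole ((314.4973920426977, 167.5568292091218), 21.46875, (314.49927377700806, 167.5578384399414), array([5.12061357, 5.36753607])) [ 0.549303   -0.03705939  0.044     ]
knob ((381.4733275663206, 205.2506160218098), 99.34375, (381.4766855239868, 205.2438611984253), array([11.08949471, 11.50323391])) [ 0.455788   -0.19965108  0.067     ]
post ((333.65030595312174, 185.16472204936736), 50.21875, (333.640531539917, 185.14732551574707), array([7.65159035, 8.66689777])) [0.51990351 0.02991005 0.0445    ]
hole ((348.3879740518962, 199.68313373253494), 10.4375, (348.38979148864746, 199.68862771987915), array([3.34179258, 4.04163265])) [ 0.54924863 -0.03464058  0.044     ]
[[177 178 178 177 178 177 178 178 178 178 178 178 177 177 177 178 177 177
  175 177 177 176 176 176 176 176 174 173]
 [178 177 177 178 178 179 179 179 179 179 178 178 177 176 178 177 178 177
  176 176 177 176 176 177 177 175 170 163]
 [177 177 178 180 183 190 1
[... 2315 characters left out ...]
134 140 143 141 139 139 140 139 141 140 142 144 145 147 148 151 154 157
  160 163 157 138 130 150 169 176 176 178]
 [140 143 145 141 139 138 138 138 139 139 138 139 139 139 138 141 140 140
  141 142 135 121 126 150 170 176 179 178]
 [160 158 152 142 140 139 138 138 139 138 139 139 137 138 139 139 140 139
  139 137 130 121 123 150 170 176 176 178]
 [174 169 157 144 139 138 138 139 138 138 139 138 139 138 137 138 139 138
  139 137 129 119 126 150 170 176 177 176]
 [178 174 161 145 136 133 133 134 133 135 136 137 138 139 138 137 138 138
  138 137 129 121 130 154 171 176 177 177]
 [179 176 168 152 139 131 126 124 126 129 130 133 133 135 135 135 135 137
  136 134 128 123 136 159 173 177 178 178]]
```

Call:
drive_tool(deltas=[[[0.034, 0.026, -0.003], 0.127], [[0.034, 0.026, -0.003], 0.127], [[0.034, 0.026, -0.003], 0.127], [[0.034, 0.026, -0.003], 0.127], [[0.034, 0.026, -0.003], 0.127], [[0.034, 0.026, -0.003], 0.127], [[0.034, 0.026, -0.003], 0.127], [[0.034, 0.026, -0.003], 0.127], [[0.034, 0.026, -0.003], 0.127], [[0.034, 0.026, -0.003], 0.127]], gripper=1.0)

```text
time_s: 1.1
eef_pos: [0.5759, -0.2569, 0.1955]
eef_rot: [-0.003, 0.651, 0.759, -0.002]
wrist_force: [0.8, -0.8, -0.0]
opening: 1.003
```

Call:
drive_tool(deltas=[[[0.03, 0.022, -0.03], 0.1], [[0.025, 0.018, -0.03], 0.1], [[0.005, 0.003, -0.03], 0.01], [[0, 0, 0], 0]])

```text
time_s: 1.5
eef_pos: [0.6415, -0.2058, 0.1013]
eef_rot: [-0.002, 0.56, 0.828, -0.001]
wrist_force: [-0.9, 0.4, -0.5]
opening: 1.002
```

```bash
python3 - <<'E'
from h import *
for n in('side','top'):
    c=camera(n); f=c['frame']; save(n+'1',f[100:320,250:530] if n=='side' else f[60:260,180:480])
o=get_obs();print(o['eef_pos'],o['eef_rot'],o['wrist_force'],o['time_s'])
a=o['eef_rot'];print(np.degrees(2*np.arctan2(a[2],a[1]))-90)
E
```

```text
[ 0.6435376  -0.20824395  0.10652477] [ 0.00137314  0.56084664  0.82791814 -0.00085138] [-0.52767918 -0.03037277 -0.18149445] 1.6
21.771161589091903
```

View pics/side1.png

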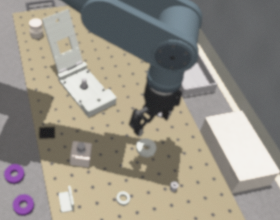

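View pics/top1.png

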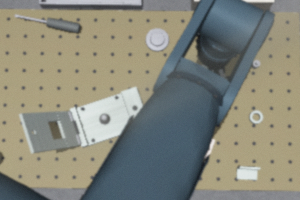

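Side view: the open fingers stand over the ring at crop (145,148). The top camera is blocked by the arm. I'll descend.

Call:
drive_tool(deltas=[[[-0.004, -0.004, -0.02], -0.012], [[0, 0, -0.02], 0], [[0, 0, -0.02], 0], [[0, 0, -0.01], 0], [[0, 0, 0], 0], [[0, 0, 0], 0]])

```text
time_s: 2.2
eef_pos: [0.6441, -0.2219, 0.0503]
eef_rot: [0.012, 0.57, 0.822, -0.0]
wrist_force: [-0.0, -0.5, 1.4]
opening: 1.001
```

Call:
drive_tool(deltas=[[[-0.005, 0.01, -0.005], 0], [[0, 0, 0], 0], [[0, 0, 0], 0]])

```text
time_s: 2.5
eef_pos: [0.6403, -0.2123, 0.0488]
eef_rot: [0.014, 0.57, 0.822, -0.0]
wrist_force: [0.6, -0.8, 0.8]
opening: 0.999
```

Call:
drive_tool(deltas=[[[-0.001, 0, -0.008], 0], [[0, 0, -0.008], 0], [[0, 0, -0.008], 0], [[0, 0, 0], 0]])

```text
time_s: 2.9
eef_pos: [0.6394, -0.2119, 0.0231]
eef_rot: [0.015, 0.57, 0.822, -0.0]
wrist_force: [-0.3, 0.5, -0.5]
opening: 1.002
```

Call:
drive_tool(deltas=[[[0, 0, -0.008], 0], [[0, 0, 0], 0]])

```text
time_s: 3.1
eef_pos: [0.6389, -0.2117, 0.0134]
eef_rot: [0.014, 0.57, 0.822, -0.0]
wrist_force: [-0.8, -0.5, -1.0]
opening: 1.0
```

Call:
drive_tool(deltas=[[[0, 0, 0], 0], [[0, 0, 0], 0], [[0, 0, 0], 0], [[0, 0, 0], 0], [[0, 0, 0], 0], [[0, 0, 0], 0]], gripper=0.0)

```text
time_s: 3.7
eef_pos: [0.6398, -0.2122, 0.0146]
eef_rot: [0.015, 0.57, 0.822, 0.0]
wrist_force: [-0.2, -0.4, -0.6]
opening: 0.597
```

```bash
python3 - <<'E'
from h import *
c=camera('side'); f=c['frame']; save('side2',cv2.resize(f[180:310,330:460],None,fx=4,fy=4))
o=get_obs();print(o['eef_pos'],o['eef_rot'],o['wrist_force'],o['opening'])
E
```

```text
[ 0.63983283 -0.21217115  0.01454191] [1.48382211e-02 5.69755264e-01 8.21680452e-01 2.90761300e-05] [ 0.13677689 -0.76963882 -0.63235344] 0.59553734428286
```

View pics/side2.png

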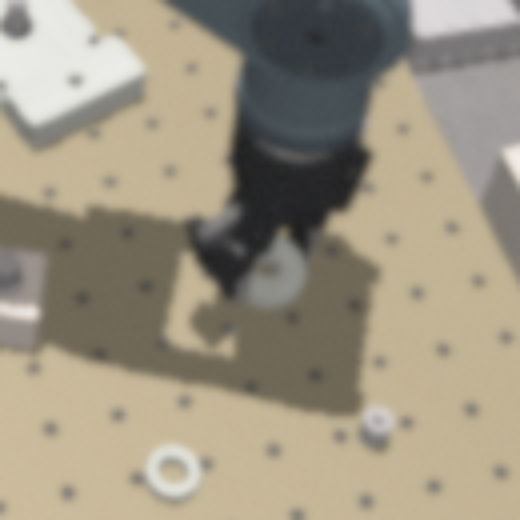

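Call:
drive_tool(deltas=[[[0, 0, 0.015], 0], [[0, 0, 0.02], 0], [[0, 0, 0.02], 0], [[0, 0, 0.02], 0], [[-0.004, 0.008, 0.015], 0], [[-0.008, 0.016, 0.005], 0], [[-0.01, 0.02, 0], 0], [[-0.01, 0.02, 0], 0], [[-0.01, 0.02, 0], 0], [[-0.01, 0.02, 0], 0]])

```text
time_s: 4.75
eef_pos: [0.5884, -0.1087, 0.1245]
eef_rot: [0.02, 0.571, 0.82, 0.001]
wrist_force: [0.6, -1.2, -0.5]
opening: 0.596
```

Call:
drive_tool(deltas=[[[-0.01, 0.02, 0], 0], [[-0.01, 0.02, 0], 0], [[-0.01, 0.02, 0], 0], [[-0.01, 0.02, 0], 0], [[-0.008, 0.016, 0], 0], [[-0.004, 0.009, 0], 0], [[0, 0, 0], 0], [[0, 0, 0], 0]])

```text
time_s: 5.55
eef_pos: [0.5351, 0.0021, 0.1327]
eef_rot: [0.024, 0.57, 0.821, 0.002]
wrist_force: [0.1, -0.2, -0.4]
opening: 0.597
```

Call:
drive_tool(deltas=[[[-0.007, 0.017, -0.015], 0], [[-0.006, 0.014, -0.015], 0], [[-0.001, 0.003, -0.008], 0], [[0, 0, 0], 0], [[0, 0, 0], 0]])

```text
time_s: 6.05
eef_pos: [0.5246, 0.0325, 0.0952]
eef_rot: [0.027, 0.572, 0.82, 0.003]
wrist_force: [0.4, -0.4, -1.0]
opening: 0.597
```

```bash
python3 - <<'E'
from h import *
for n in('side','top'):
    c=camera(n); f=c['frame']; save(n+'3',cv2.resize(f[140:240,280:400],None,fx=5,fy=5) if n=='side' else cv2.resize(f[110:230,190:390],None,fx=3,fy=3))
o=get_obs();print(o['eef_pos'],o['eef_rot'],o['wrist_force'],o['opening'],o['q'])
E
```

```text
[0.52480095 0.03245528 0.09552629] [0.02684272 0.57190411 0.81987667 0.00271918] [ 0.02284135  0.01004389 -0.25756955] 0.5948106615329876 [-0.15251992  0.2116046   1.87430216 -0.02224556  1.00520151 -0.49371014]
```

View pics/side3.png

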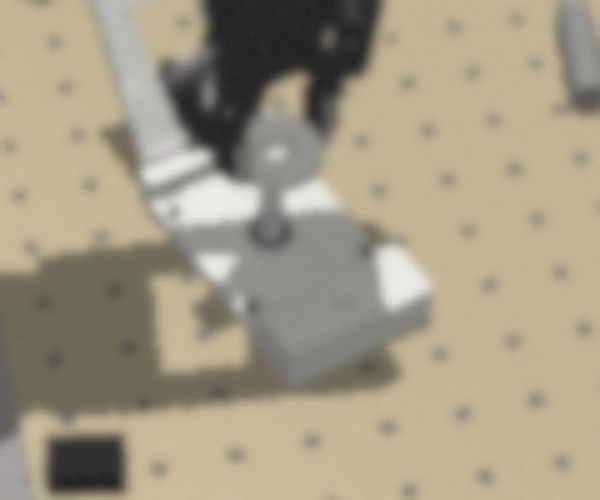

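View pics/top3.png

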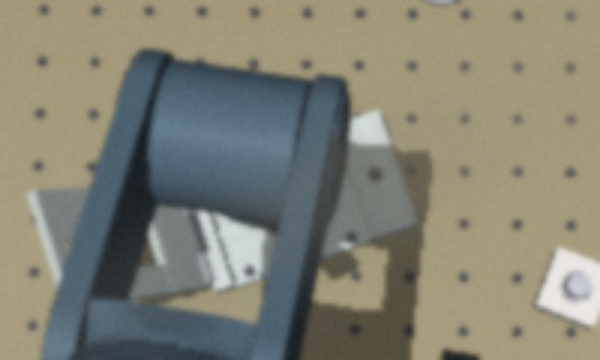

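```bash
python3 - <<'E'
from m import *
c=camera('side'); f=c['frame']
print(f[160:186,326:350].mean(2).astype(int))
print((f[160:186,326:350,0].astype(int)-f[160:186,326:350,2]))
o=get_obs();print(o['eef_pos'])
E
```

```text
[[ 40  38  39  41  44  72 112 143 149 146 153 166 169 159 125  77  44  44
   62  78  88 117 146 163]
 [ 51  46  36  43  52  83 127 154 157 147 153 164 168 158 125  78  42  44
   64  83  97 123 153 169]
 [ 60  46  41  51  70 100 136 162 162 155 154 159 162 154 123  79  46  44
   63  85 100 127 155 170]
 [ 51  44  47  63  93 117 140 156 157 152 150 151 154 148 123  87  56  45
   65  83 102 127 156 170]
 [ 41  41  52  79 110 130 141 148 148 147 146 146 148 144 131 106  79  58
   65  85 104 131 159 171]
 [ 39  43  59  92 121 137 144 146 146 145 146 145 144 144 138 126 106  82
   74  91 113 140 163 171]
 [ 39  43  68 100 128 139 144 144 144 144 143 142 143 143 143 138 126 106
   92 103 129 153 168 172]
 [ 38  49  71 107 129 140 139 140 140 141 142 139 140 141 144 143 139 125
  108 116 142 162 172 172]
 [ 45  60  83 108 126 136 135 138 143 150 152 144 139 140 144 145 143 135
  126 134 152 169 172 172]
 [ 56  76  92 108 122 132 139 152 165 175 175 161 146 141 141 144 145 142
  141 150 164 173 174 173]
 [ 59  85  99 110 123 135 148 171 188 196 187 166 149 144 141 144 145 145
  151 162 170 17
[... 2812 characters left out ...]
  6  6  4  4  4  4  3  4  4  5  5  5  5  5  7 14 30 40 44 46 46]
 [ 4  4  4  4  3  6  4  3  3  3  4  5  6  4  4  4  5  5  7 17 32 41 44 46]
 [ 4  4  4  4  4  5  3  2  2  3  4  6  4  3  4  4  4  4  5  8 21 33 41 45]
 [ 3  4  4  3  4  5  4  3  3  3  4  4  4  3  3  3  4  4  4  6 12 23 34 42]
 [ 3  3  4  4  4  5  3  3  1  2  4  7  3  4  4  4  5  6  5  7  9 15 25 35]
 [ 4  4  4  3  5  5  3  2  1  3  3  4  6  6  5  6  5  4  4  5  6  8 14 25]
 [ 6  6  5  6  3  4  2  2  1  2  3  3  3  5  5  5  3  4  3  4  4  4  8 15]
 [ 4  5  5  3  3  2  2  1  1  1  2  2  3  4  4  4  4  3  3  4  3  3  5  8]
 [ 4  5  5  4  1  1  1  1  2  2  1  2  2  3  4  4  4  5  5  4  3  4  4  5]]
[0.52480357 0.03256105 0.0956173 ]
```

```bash
python3 - <<'E'
from h import *
import pickle
S=pickle.load(open('side0.pkl','rb'))
o=get_obs(); t=o['eef_pos']; R_=rot(o['eef_rot'])
rc=t-0.0075*R_[:,2]
print('tcp',t,'ring pred',proj(S,rc),'obs 335,170.1')
b=np.array([335,170.1])-proj(S,rc); print('bias px',b)
print('axes',R_[:,0],R_[:,1])
for z in(.027,.062): print(z,proj(S,(.5207,.0365,z)))
for pu,pv in((333.6,183.7),(333.6,184.2),(333.6,185.1)):
    print(onplane(S,pu,pv,.0445),onplane(S,pu-b[0],pv-b[1],.0445))
for p in((348.39,199.65),): print('hole',onplane(S,*p,.044),onplane(S,p[0]-b[0],p[1]-b[1],.044))
E
```

```text
tcp [0.52480357 0.03256105 0.0956173 ] ring pred (np.float64(335.38289751553464), np.float64(170.9533824835737)) obs 335,170.1
bias px [-0.38289752 -0.85338248]
axes [-0.34434768  0.93795136 -0.04088912] [0.93764756 0.3457796  0.03540519]
0.027 (np.float64(333.2785545123174), np.float64(187.3229817769197))
0.062 (np.float64(333.53165688181014), np.float64(179.67970599701889))
[0.52113789 0.0357518  0.0445    ] [0.52147024 0.03211354 0.0445    ]
[0.52066449 0.03376468 0.0445    ] [0.52099735 0.03013401 0.0445    ]
[0.51981494 0.03019867 0.0445    ] [0.52014872 0.0265816  0.0445    ]
hole [ 0.54928679 -0.03451928  0.044     ] [ 0.54955825 -0.03791211  0.044     ]
```

Call:
drive_tool(deltas=[[[-0.004, 0.004, -0.005], 0], [[0, 0, -0.007], 0], [[0, 0, -0.005], 0], [[0, 0, 0], 0], [[0, 0, 0], 0]])

```text
time_s: 6.7
eef_pos: [0.5212, 0.0361, 0.078]
eef_rot: [0.028, 0.572, 0.82, 0.003]
wrist_force: [-0.1, 0.5, -1.0]
opening: 0.594
```

```bash
python3 - <<'E'
from h import *
c=camera('side'); f=c['frame']; save('side4',cv2.resize(f[150:210,300:370],None,fx=8,fy=8,interpolation=cv2.INTER_CUBIC))
o=get_obs();print(o['eef_pos'],o['eef_rot'],o['wrist_force'])
E
```

```text
[0.52114991 0.03606354 0.07796036] [0.02761106 0.5722762  0.81959022 0.00307426] [-0.42067275  0.10753356 -0.82387908]
```

View pics/side4.png

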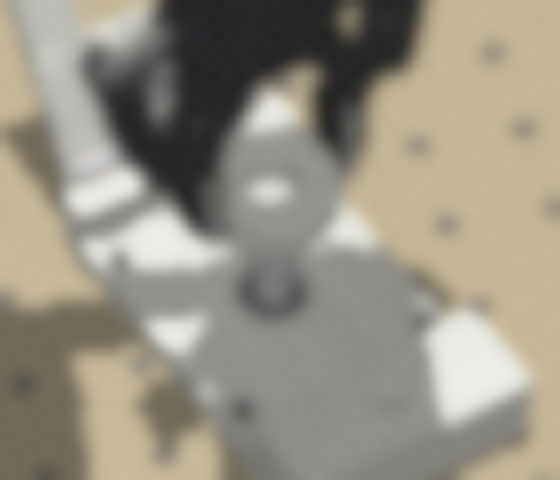

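Call:
drive_tool(deltas=[[[0, 0, -0.006], 0], [[0, 0, -0.006], 0], [[0, 0, -0.005], 0], [[0, 0, 0], 0]])

```text
time_s: 7.15
eef_pos: [0.5214, 0.0361, 0.0597]
eef_rot: [0.028, 0.572, 0.82, 0.003]
wrist_force: [0.4, -0.2, -0.9]
opening: 0.598
```

Call:
drive_tool(deltas=[[[0, 0, -0.005], 0], [[0, 0, -0.004], 0], [[0, 0, 0], 0]])

```text
time_s: 7.45
eef_pos: [0.5222, 0.0363, 0.0502]
eef_rot: [0.028, 0.572, 0.82, 0.004]
wrist_force: [0.3, 0.4, -1.9]
opening: 0.596
```

```bash
python3 - <<'E'
from h import *
c=camera('side'); f=c['frame']; save('side5',cv2.resize(f[150:210,300:370],None,fx=8,fy=8,interpolation=cv2.INTER_CUBIC))
o=get_obs();print(o['eef_pos'],o['eef_rot'],o['wrist_force'])
E
```

```text
[0.5221897  0.03627244 0.05040253] [0.02842025 0.57230829 0.81953701 0.00382173] [ 0.30182018  1.03175857 -0.5150944 ]
```

View pics/side5.png

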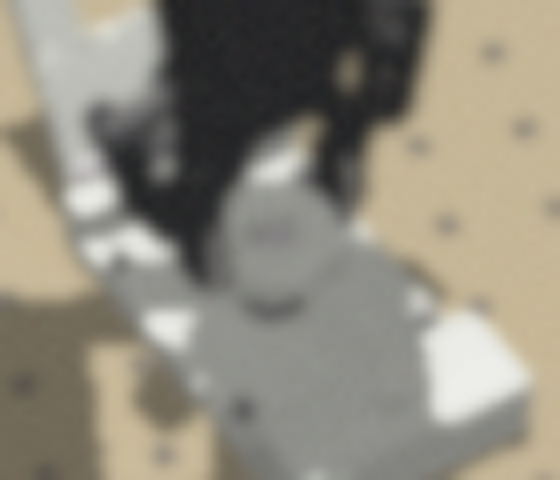

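No contact force with the ring's bottom 12 mm below the post top, so it is threaded. I'll lower it.

Call:
drive_tool(deltas=[[[0, 0, -0.005], 0], [[0, 0, -0.005], 0], [[0, 0, -0.005], 0], [[0, 0, -0.003], 0], [[0, 0, 0], 0]])

```text
time_s: 8.0
eef_pos: [0.5224, 0.0362, 0.031]
eef_rot: [0.029, 0.572, 0.82, 0.004]
wrist_force: [1.2, 0.8, -1.4]
opening: 0.592
```

Call:
drive_tool(deltas=[[[0, 0, -0.0025], 0], [[0, 0, 0], 0]])

```text
time_s: 8.2
eef_pos: [0.5223, 0.0362, 0.0282]
eef_rot: [0.029, 0.572, 0.82, 0.004]
wrist_force: [0.6, 0.9, -1.6]
opening: 0.597
```

Call:
drive_tool(deltas=[[[0, 0, 0], 0], [[0, 0, 0], 0], [[0, 0, 0], 0], [[0, 0, 0], 0], [[0, 0, 0.005], 0]], gripper=0.85)

```text
time_s: 8.7
eef_pos: [0.5217, 0.0359, 0.0332]
eef_rot: [0.028, 0.572, 0.82, 0.003]
wrist_force: [0.2, -0.3, 0.1]
opening: 0.85
```

Call:
drive_tool(deltas=[[[0, 0, 0.01], 0], [[0, 0, 0.01], 0], [[0, 0, 0.015], 0], [[0, 0, 0.015], 0], [[0, 0, 0.015], 0], [[0, 0, 0.01], 0]])

```text
time_s: 9.3
eef_pos: [0.5219, 0.0359, 0.1151]
eef_rot: [0.029, 0.572, 0.82, 0.004]
wrist_force: [0.2, -0.2, 0.3]
opening: 0.85
```

```bash
python3 - <<'E'
from h import *
c=camera('side'); f=c['frame']; save('side6',cv2.resize(f[150:220,290:370],None,fx=8,fy=8,interpolation=cv2.INTER_CUBIC))
o=get_obs();print(o['eef_pos'],o['eef_rot'],o['wrist_force'])
E
```

```text
[0.5230325  0.03577142 0.11665026] [0.03002786 0.57207055 0.81964414 0.00413473] [1.94558734 0.26773673 0.72087196]
```

View pics/side6.png

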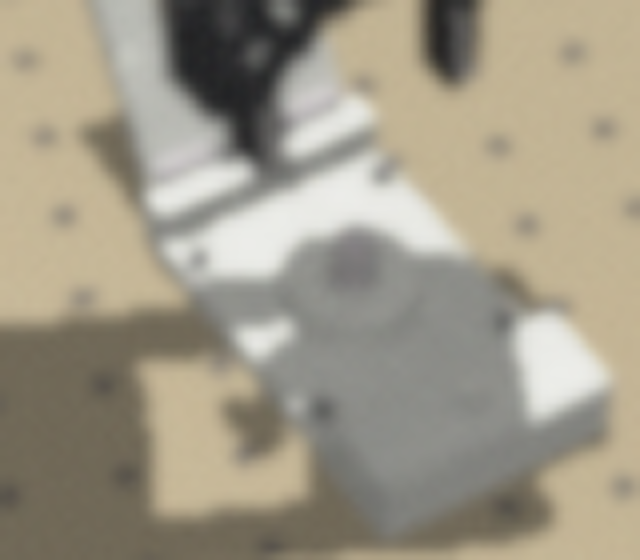

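Call:
drive_tool(deltas=[[[0, -0.01, 0.01], 0], [[0, -0.02, 0], 0], [[0, -0.03, 0], 0], [[0, -0.03, 0], 0], [[0, -0.03, 0], 0], [[0, -0.03, 0], 0], [[0, -0.03, 0], 0], [[0, -0.03, 0], 0], [[0, -0.03, 0], 0], [[0, -0.03, 0], 0]])

```text
time_s: 10.35
eef_pos: [0.52, -0.2461, 0.1306]
eef_rot: [0.03, 0.569, 0.821, 0.004]
wrist_force: [-0.4, 0.4, -0.6]
opening: 0.85
```

Call:
drive_tool(deltas=[[[0.003, -0.03, -0.01], 0], [[0.004, -0.03, -0.01], 0], [[0.003, -0.018, -0.01], 0], [[0.002, -0.008, -0.01], 0], [[0, -0.002, -0.01], 0], [[0, 0, -0.005], 0], [[0, 0, 0], 0], [[0, 0, 0], 0]])

```text
time_s: 11.15
eef_pos: [0.5285, -0.3429, 0.0733]
eef_rot: [0.029, 0.571, 0.82, 0.004]
wrist_force: [0.8, -0.2, -0.1]
opening: 0.85
```

Call:
drive_tool(deltas=[[[0.005, 0, -0.01], 0], [[0, 0, -0.012], 0], [[0, 0, -0.012], 0], [[0, 0, -0.01], 0], [[0, 0, -0.006], 0], [[0, 0, 0], 0]])

```text
time_s: 11.75
eef_pos: [0.5345, -0.3403, 0.0193]
eef_rot: [0.029, 0.57, 0.821, 0.004]
wrist_force: [0.7, -0.1, -0.6]
opening: 0.851
```

```bash
python3 - <<'E'
from h import *
c=camera('side'); f=c['frame']; save('side7',cv2.resize(f[250:330,330:420],None,fx=7,fy=7,interpolation=cv2.INTER_CUBIC))
o=get_obs();print(o['eef_pos'],o['eef_rot'],o['wrist_force'])
E
```

```text
[ 0.53465238 -0.34048511  0.01972817] [0.02942603 0.57008143 0.82105178 0.00390529] [-0.15546573 -0.48066214 -0.02077265]
```

View pics/side7.png

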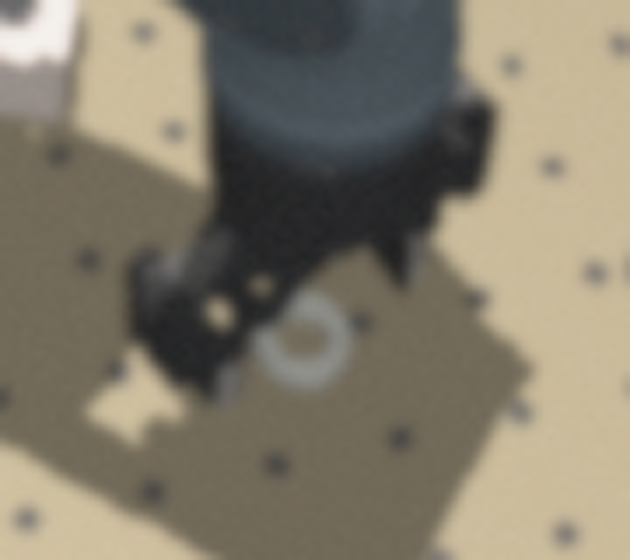

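Call:
drive_tool(deltas=[[[-0.001, -0.002, -0.002], 0], [[0, 0, 0], 0]])

```text
time_s: 12.0
eef_pos: [0.5339, -0.3431, 0.0181]
eef_rot: [0.03, 0.57, 0.821, 0.004]
wrist_force: [-0.0, 0.2, -0.0]
opening: 0.849
```

Call:
drive_tool(deltas=[[[0, 0, 0], 0], [[0, 0, 0], 0], [[0, 0, 0], 0], [[0, 0, 0], 0], [[0, 0, 0], 0], [[0, 0, 0], 0], [[0, 0, 0], 0]], gripper=0.0)

```text
time_s: 12.7
eef_pos: [0.5348, -0.3443, 0.0203]
eef_rot: [0.032, 0.57, 0.821, 0.004]
wrist_force: [-0.4, 0.1, -0.7]
opening: 0.357
```

Call:
drive_tool(deltas=[[[0, 0, 0], 0], [[0, 0, 0], 0], [[-0.001, 0.001, -0.003], 0], [[0, 0, -0.001], 0]], gripper=0.6)

```text
time_s: 13.1
eef_pos: [0.5338, -0.3431, 0.016]
eef_rot: [0.032, 0.57, 0.821, 0.004]
wrist_force: [0.1, -0.5, -1.2]
opening: 0.6
```

Call:
drive_tool(deltas=[[[0, 0, -0.0006], 0], [[0, 0, -0.0003], 0], [[0, 0, -0.0003], 0], [[0, 0, -0.0003], 0], [[0, 0, 0], 0]], gripper=0.0)

```text
time_s: 13.6
eef_pos: [0.5335, -0.3435, 0.0157]
eef_rot: [0.031, 0.57, 0.821, 0.003]
wrist_force: [-1.3, 0.6, 2.1]
opening: 0.369
```

Call:
drive_tool(deltas=[[[0, 0, 0.012], 0], [[0, 0, 0.02], 0], [[0, 0, 0.025], 0], [[0, 0, 0.025], 0], [[0, 0.01, 0.02], 0], [[-0.001, 0.02, 0.005], 0], [[-0.001, 0.03, 0], 0], [[-0.001, 0.03, 0], 0], [[-0.001, 0.03, 0], 0], [[-0.001, 0.03, 0], 0]])

```text
time_s: 14.6
eef_pos: [0.5293, -0.1938, 0.1333]
eef_rot: [0.036, 0.573, 0.819, 0.003]
wrist_force: [0.5, 0.4, -0.5]
opening: 0.367
```

Call:
drive_tool(deltas=[[[-0.001, 0.03, 0], 0], [[-0.001, 0.03, 0], 0], [[-0.001, 0.03, 0], 0], [[-0.001, 0.03, 0], 0], [[-0.001, 0.02, 0], 0], [[-0.001, 0.012, 0], 0], [[0, 0.004, 0], 0], [[0, 0, 0], 0]])

```text
time_s: 15.4
eef_pos: [0.5238, -0.0287, 0.1388]
eef_rot: [0.04, 0.571, 0.82, 0.004]
wrist_force: [-0.3, 0.0, 0.4]
opening: 0.368
```

Call:
drive_tool(deltas=[[[-0.001, 0.02, -0.01], 0], [[-0.001, 0.02, -0.01], 0], [[-0.001, 0.015, -0.01], 0], [[0, 0.006, -0.006], 0], [[0, 0.002, -0.002], 0], [[0, 0, 0], 0], [[0, 0, 0], 0]])

```text
time_s: 16.1
eef_pos: [0.5239, 0.0289, 0.1014]
eef_rot: [0.042, 0.574, 0.818, 0.004]
wrist_force: [0.3, 0.4, -0.6]
opening: 0.363
```

Call:
drive_tool(deltas=[[[-0.0025, 0.006, -0.008], 0], [[0, 0.001, -0.006], 0], [[0, 0, -0.004], 0], [[0, 0, 0], 0], [[0, 0, 0], 0]])

```text
time_s: 16.6
eef_pos: [0.5218, 0.0349, 0.0825]
eef_rot: [0.043, 0.574, 0.817, 0.004]
wrist_force: [-0.0, -0.2, -0.5]
opening: 0.367
```

```bash
python3 - <<'E'
from h import *
c=camera('side'); f=c['frame']; save('side8',cv2.resize(f[150:210,300:370],None,fx=8,fy=8,interpolation=cv2.INTER_CUBIC))
o=get_obs();print(o['eef_pos'],o['eef_rot'],o['wrist_force'])
R_=rot(o['eef_rot']); print(proj(c,o['eef_pos']-.0053*R_[:,2]),R_[:,2])
E
```

```text
[0.5217878  0.03491929 0.08251053] [0.043099   0.57444319 0.81739788 0.00426782] [-0.89543279  0.07807369 -0.7552754 ]
(np.float64(334.05732111460634), np.float64(174.11170539481324)) [ 0.07536131 -0.04253884 -0.99624852]
```

View pics/side8.png

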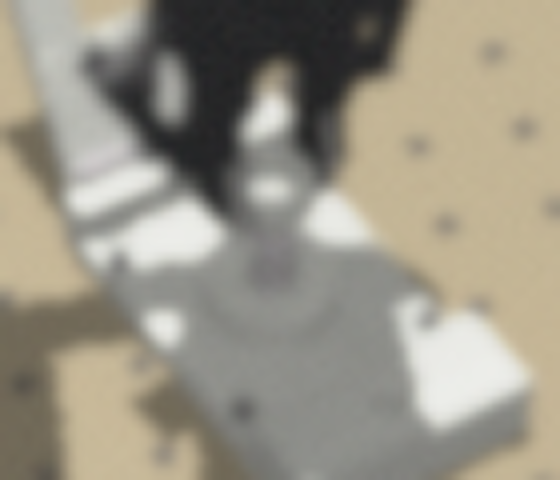

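Call:
drive_tool(deltas=[[[-0.0007, 0.001, -0.006], 0], [[0, 0, -0.006], 0], [[0, 0, -0.006], 0], [[0, 0, -0.004], 0], [[0, 0, 0], 0]])

```text
time_s: 17.15
eef_pos: [0.5213, 0.036, 0.0588]
eef_rot: [0.043, 0.574, 0.817, 0.004]
wrist_force: [-0.4, -0.0, -0.1]
opening: 0.37
```

```bash
python3 - <<'E'
from h import *
c=camera('side'); f=c['frame']; save('side9',cv2.resize(f[150:210,300:370],None,fx=8,fy=8,interpolation=cv2.INTER_CUBIC))
o=get_obs();print(o['eef_pos'],o['eef_rot'],o['wrist_force'])
E
```

```text
[0.52142605 0.03596944 0.05905571] [0.04353246 0.57444001 0.81737572 0.00453113] [-0.12934829 -0.01924386  0.22859823]
```

View pics/side9.png

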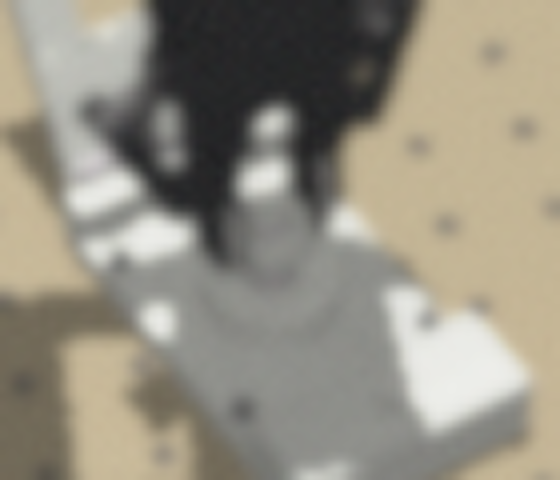

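Call:
drive_tool(deltas=[[[0, 0, -0.005], 0], [[0, 0, -0.005], 0], [[0, 0, -0.003], 0], [[0, 0, 0], 0]])

```text
time_s: 17.6
eef_pos: [0.5223, 0.0359, 0.0455]
eef_rot: [0.044, 0.574, 0.817, 0.005]
wrist_force: [0.8, 0.4, -0.3]
opening: 0.367
```

Call:
drive_tool(deltas=[[[0, 0, -0.002], 0], [[0, 0, 0], 0]])

```text
time_s: 17.8
eef_pos: [0.5223, 0.036, 0.0433]
eef_rot: [0.044, 0.574, 0.817, 0.005]
wrist_force: [-0.6, 0.0, -1.0]
opening: 0.369
```

Call:
drive_tool(deltas=[[[0, 0, 0], 0], [[0, 0, 0], 0], [[0, 0, 0], 0], [[0, 0, 0], 0], [[0, 0, 0.005], 0], [[0, 0, 0.01], 0], [[0, 0, 0.015], 0], [[0, 0, 0.02], 0], [[0, 0, 0.02], 0]], gripper=0.7)

```text
time_s: 18.7
eef_pos: [0.5197, 0.0361, 0.1154]
eef_rot: [0.042, 0.574, 0.817, 0.004]
wrist_force: [0.2, -0.2, -0.0]
opening: 0.696
```

```bash
python3 - <<'E'
from h import *
c=camera('side'); f=c['frame']; save('side10',cv2.resize(f[130:220,270:370],None,fx=6,fy=6,interpolation=cv2.INTER_CUBIC))
o=get_obs();print(o['eef_pos'],o['eef_rot'],o['wrist_force'])
E
```

```text
[0.52216195 0.03589005 0.11910404] [0.04430147 0.57432222 0.81741533 0.00485199] [2.11011325 0.70802244 2.66168431]
```

View pics/side10.png

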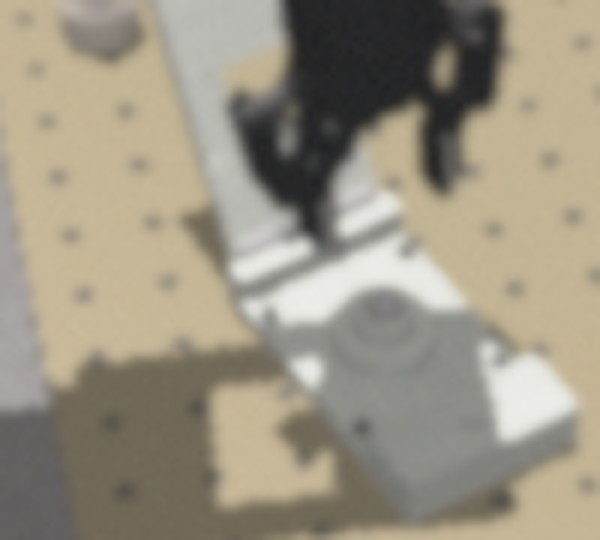

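```bash
python3 - <<'E'
from h import *
import pickle
T=pickle.load(open('top0.pkl','rb'));S=pickle.load(open('side0.pkl','rb'))
th=.367; y=np.array([-np.sin(th),np.cos(th),0]);z=np.array([0,0,1.])
H=np.array([.5208,.0366,.044])+.075*y
for a in(1.75,1.8,1.85,1.9,1.95,2.0,2.05,2.1):
    p=H+.155*(np.sin(a)*z-np.cos(a)*y)+.004*(np.cos(a)*z+np.sin(a)*y)
    print(a,np.round(proj(T,p),1),np.round(proj(S,p),1),p.round(4))
E
```

```text
1.75 [233.4 186.4] [313.8 125.9] [0.4826 0.1361 0.1958]
1.8 [230.2 187.7] [312.4 124.9] [0.4799 0.1431 0.194 ]
1.85 [227.1 189. ] [311.1 124.1] [0.4772 0.1501 0.1919]
1.9 [224.2 190.3] [309.8 123.4] [0.4746 0.1569 0.1894]
1.95 [221.3 191.6] [308.5 122.9] [0.472  0.1636 0.1865]
2.0 [218.5 192.9] [307.3 122.4] [0.4694 0.1702 0.1833]
2.05 [215.9 194.1] [306.1 122.1] [0.467  0.1766 0.1797]
2.1 [213.4 195.4] [305. 122.] [0.4646 0.1829 0.1758]
```

Call:
drive_tool(deltas=[[[0, 0, 0.03], 0], [[0, 0, 0.03], 0], [[0, 0, 0.03], 0], [[0, 0, 0.03], 0], [[0, 0, 0.02], 0], [[0, 0, 0], 0]], gripper=0.0)

```text
time_s: 19.35
eef_pos: [0.5217, 0.036, 0.2695]
eef_rot: [0.047, 0.574, 0.817, 0.006]
wrist_force: [0.1, -0.2, -0.0]
opening: 0.005
```

Call:
drive_tool(deltas=[[[-0.01, 0.026, 0], 0], [[-0.01, 0.026, 0], 0], [[-0.01, 0.026, 0], 0], [[-0.01, 0.026, 0], 0], [[-0.01, 0.026, 0], 0], [[-0.01, 0.026, 0], 0], [[-0.009, 0.022, 0], 0], [[0, 0, 0], 0], [[0, 0, 0], 0]])

```text
time_s: 20.25
eef_pos: [0.4459, 0.2184, 0.2619]
eef_rot: [0.045, 0.575, 0.817, 0.004]
wrist_force: [-0.3, 0.1, -0.5]
opening: -0.004
```

Call:
drive_tool(deltas=[[[0, 0, -0.015], 0], [[0, 0, -0.02], 0], [[0, 0, -0.02], 0], [[0, 0, -0.02], 0], [[0, 0, -0.008], 0], [[0, 0, 0], 0], [[0, 0, 0], 0]])

```text
time_s: 20.95
eef_pos: [0.4478, 0.2124, 0.1749]
eef_rot: [0.046, 0.578, 0.815, 0.003]
wrist_force: [-0.1, -0.6, 1.0]
opening: -0.001
```

```bash
python3 - <<'E'
from h import *
for n in('side','top'):
    c=camera(n); f=c['frame']; save(n+'11',cv2.resize(f[70:220,230:400],None,fx=4,fy=4) if n=='side' else cv2.resize(f[110:260,140:340],None,fx=3,fy=3))
o=get_obs();print(o['eef_pos'],o['eef_rot'],o['wrist_force'])
E
```

```text
[0.44804849 0.21264437 0.17536419] [0.04592487 0.57738603 0.81517328 0.00296743] [-0.4327148   0.0267427  -0.19858525]
```

View pics/side11.png

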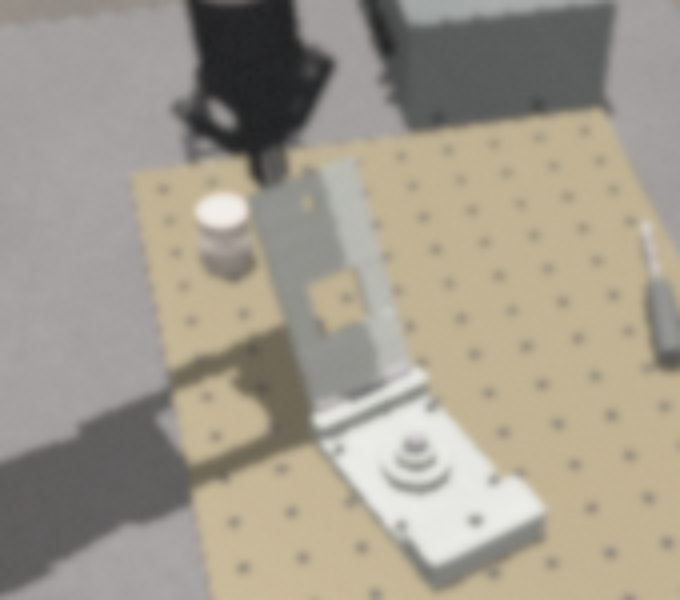

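View pics/top11.png

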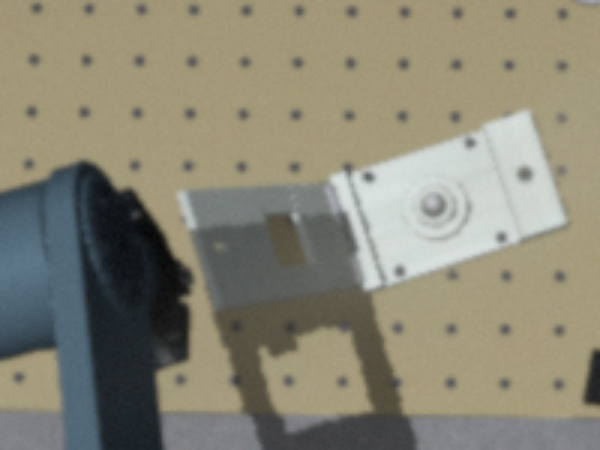

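Call:
drive_tool(deltas=[[[0.0045, -0.0112, 0], 0], [[0.0045, -0.0112, 0], 0], [[0.0045, -0.0112, 0], 0], [[0.0045, -0.0112, 0], 0], [[0.0045, -0.0112, 0], 0], [[0.0045, -0.0112, 0], 0], [[0.0045, -0.0112, 0], 0], [[0.0045, -0.0112, 0], 0]])

```text
time_s: 21.85
eef_pos: [0.4883, 0.1172, 0.1794]
eef_rot: [0.047, 0.577, 0.815, 0.006]
wrist_force: [-1.9, 2.2, 1.5]
opening: 0.0
```

Call:
drive_tool(deltas=[[[0.0043, -0.0112, -0.001], 0], [[0.0043, -0.0112, -0.001], 0], [[0.0043, -0.0112, -0.001], 0], [[0.0043, -0.0112, -0.002], 0], [[0.0043, -0.0112, -0.002], 0], [[0.0043, -0.0112, -0.003], 0]])

```text
time_s: 22.45
eef_pos: [0.5153, 0.0432, 0.167]
eef_rot: [0.046, 0.577, 0.815, 0.005]
wrist_force: [-0.2, 2.3, 0.1]
opening: 0.0
```

```bash
python3 - <<'E'
from h import *
for n in('side','top'):
    c=camera(n); f=c['frame']; save(n+'12',cv2.resize(f[70:220,230:400],None,fx=4,fy=4) if n=='side' else cv2.resize(f[110:260,140:340],None,fx=3,fy=3))
o=get_obs();p=o['eef_pos'];print(p,o['eef_rot'],o['wrist_force'],-.359*(p[0]-.5208)+.933*(p[1]-.0366))
E
```

```text
[0.51536036 0.04236032 0.1668308 ] [0.04628282 0.57782468 0.81483529 0.00447116] [ 0.39196839  0.52637829 -0.10708681] 0.00732720706038005
```

View pics/side12.png

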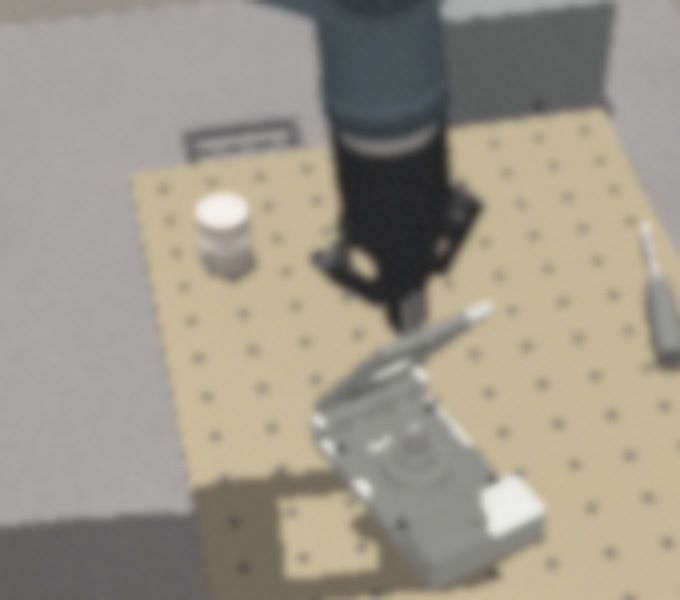

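Call:
drive_tool(deltas=[[[0.0034, -0.0088, -0.006], 0], [[0.0034, -0.0088, -0.006], 0], [[0.0036, -0.0094, -0.0098], 0], [[0.0036, -0.0094, -0.0098], 0], [[0.0029, -0.0075, -0.0115], 0], [[0.0029, -0.0075, -0.0115], 0]])

```text
time_s: 23.15
eef_pos: [0.5372, -0.0126, 0.1091]
eef_rot: [0.047, 0.577, 0.815, 0.005]
wrist_force: [-0.6, 1.1, 0.7]
opening: 0.003
```

```bash
python3 - <<'E'
from h import *
c=camera('side'); f=c['frame']; save('side13',cv2.resize(f[70:220,230:400],None,fx=4,fy=4))
o=get_obs();p=o['eef_pos'];print(p,o['eef_rot'],o['wrist_force'],-.359*(p[0]-.5208)+.933*(p[1]-.0366))
E
```

```text
[ 0.53634197 -0.01353385  0.10707701] [0.04641722 0.57734299 0.8151711  0.00407382] [-1.7564013  -0.35607995 -0.45401999] -0.052354444447658084
```

View pics/side13.png

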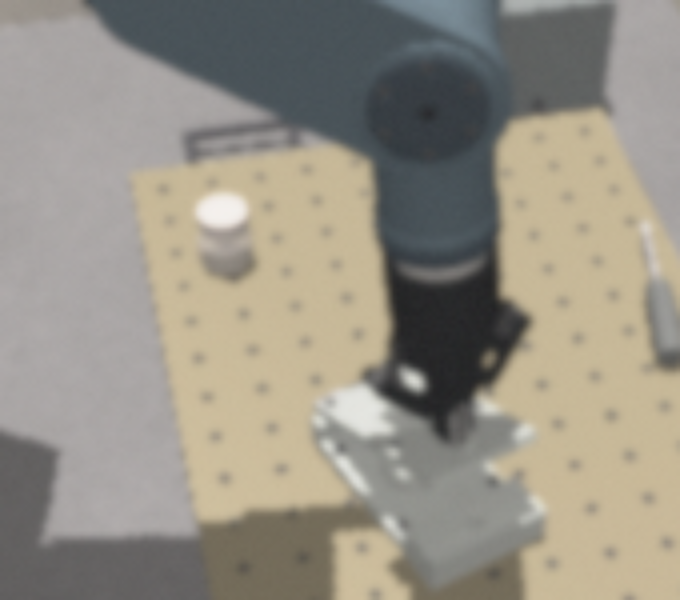

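Call:
drive_tool(deltas=[[[0.001, -0.003, -0.01], 0], [[0.001, -0.003, -0.01], 0], [[0.0008, -0.002, -0.01], 0], [[0.0008, -0.002, -0.01], 0], [[0, 0, -0.008], 0], [[0, 0, -0.006], 0], [[0, 0, -0.003], 0]])

```text
time_s: 23.9
eef_pos: [0.5414, -0.0251, 0.052]
eef_rot: [0.046, 0.577, 0.816, 0.003]
wrist_force: [-23.3, 2.8, 48.9]
opening: -0.002
```

Call:
drive_tool(deltas=[[[0, 0, 0.004], 0], [[0, 0, 0.015], 0], [[0, 0, 0.02], 0], [[0, 0, 0.025], 0], [[0, 0, 0.025], 0], [[0, 0, 0], 0]])

```text
time_s: 24.5
eef_pos: [0.541, -0.0234, 0.144]
eef_rot: [0.046, 0.576, 0.816, 0.003]
wrist_force: [1.1, -1.2, -0.4]
opening: 0.006
```

```bash
python3 - <<'E'
from h import *
c=camera('side'); f=c['frame']; save('side14',cv2.resize(f[130:270,270:410],None,fx=4,fy=4))
o=get_obs();p=o['eef_pos'];print(p,o['eef_rot'],o['wrist_force'],rot(o['eef_rot'])[:,2],o['q'])
E
```

```text
[ 0.53982266 -0.02317198  0.14219499] [0.04519355 0.5758448  0.81630467 0.00264316] [ 0.17048096  0.46351466 -0.34012707] [ 0.07682751 -0.0477337  -0.99590111] [-0.2460315   0.15145905  1.83688771 -0.03149997  1.06717601 -0.57409275]
```

View pics/side14.png

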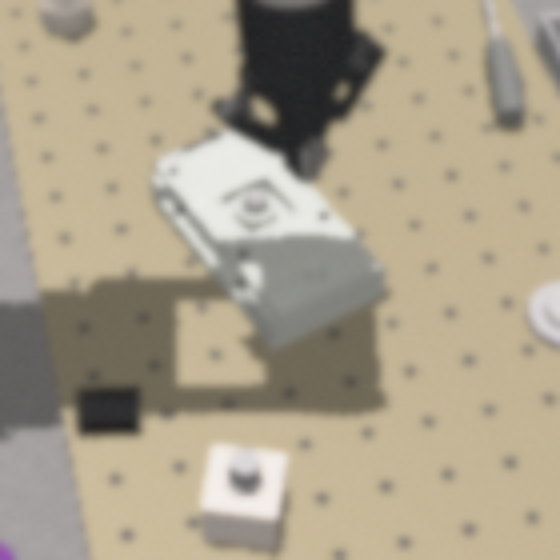

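Call:
drive_tool(deltas=[[[-0.008, -0.017, 0.002], -0.15], [[-0.008, -0.017, 0.002], -0.15], [[-0.008, -0.017, 0.002], -0.15], [[-0.008, -0.017, 0.002], -0.15], [[-0.008, -0.017, 0.002], -0.15], [[-0.008, -0.017, 0.002], -0.15], [[-0.008, -0.017, 0.002], -0.15], [[-0.008, -0.017, 0.002], -0.15], [[-0.008, -0.017, 0.002], -0.15], [[-0.008, -0.017, 0.002], -0.15]], gripper=0.6)

```text
time_s: 25.55
eef_pos: [0.4486, -0.1916, 0.1461]
eef_rot: [0.025, 0.978, 0.202, -0.032]
wrist_force: [-0.2, -0.1, -0.6]
opening: 0.596
```

```bash
cat > st.py <<'E'
from h import *
o=get_obs();M=rot(o['eef_rot']);print(o['eef_pos'].round(4),'zdir',M[:,2].round(4),'updown in tool xy',M[2,:2].round(4),'yaw y',np.degrees(np.arctan2(M[1,1],M[0,1])).round(1),'q6',o['q'][5].round(2),'F',o['wrist_force'].round(1),o['time_s'])
E
python3 st.py
```

```text
[ 0.4486 -0.1916  0.1461] zdir [-0.0521 -0.0615 -0.9967] updown in tool xy [-0.0722  0.0358] yaw y -66.6 q6 0.6 F [-0.2 -0.1 -0.6] 25.55
```

Call:
drive_tool(deltas=[[[0, 0, 0], -0.15], [[0, 0, 0], -0.15], [[0, 0, 0], -0.15], [[0, 0, 0], -0.15], [[0, 0, 0], -0.15], [[0, 0, 0], -0.15], [[0, 0, 0], -0.15], [[0, 0, 0], -0.15]])

```text
time_s: 26.35
eef_pos: [0.4415, -0.1889, 0.1322]
eef_rot: [-0.003, 0.922, -0.385, -0.048]
wrist_force: [-0.1, -0.3, -0.8]
opening: 0.597
```

```bash
python3 st.py
```

```text
[ 0.4415 -0.1889  0.1322] zdir [-0.085   0.0428 -0.9955] updown in tool xy [-0.0902  0.0304] yaw y -135.3 q6 1.73 F [-0.1 -0.3 -0.8] 26.35
```

Call:
drive_tool(deltas=[[[0, 0, 0], 0], [[0, 0, 0], 0], [[0, 0, 0], 0], [[0, 0, 0], 0], [[0, 0, 0], 0]])

```text
time_s: 26.85
eef_pos: [0.4395, -0.1873, 0.1282]
eef_rot: [-0.004, 0.923, -0.381, -0.051]
wrist_force: [0.8, 0.2, 0.4]
opening: 0.601
```

```bash
python3 st.py
```

```text
[ 0.4395 -0.1873  0.1282] zdir [-0.0904  0.0461 -0.9948] updown in tool xy [-0.0966  0.0311] yaw y -134.8 q6 1.72 F [0.8 0.2 0.4] 26.85
```

Call:
drive_tool(deltas=[[[0.015, -0.007, 0.005], 0], [[0.03, -0.014, 0], 0], [[0.03, -0.014, 0], 0], [[0.018, -0.008, 0], 0], [[0, 0, 0], 0]], gripper=0.0)

```text
time_s: 27.35
eef_pos: [0.5355, -0.231, 0.1337]
eef_rot: [-0.004, 0.924, -0.379, -0.05]
wrist_force: [-0.5, 0.3, -0.4]
opening: -0.002
```

```bash
python3 st.py
```

```text
[ 0.5355 -0.231   0.1337] zdir [-0.0899  0.0451 -0.9949] updown in tool xy [-0.0957  0.031 ] yaw y -134.5 q6 1.75 F [-0.5  0.3 -0.4] 27.35
```

Call:
drive_tool(deltas=[[[0, 0, -0.02], 0], [[0, 0, -0.025], 0], [[0, 0, -0.025], 0], [[0, 0, -0.015], 0], [[0, 0, -0.005], 0], [[0, 0, 0], 0]])

```text
time_s: 27.95
eef_pos: [0.533, -0.2293, 0.0421]
eef_rot: [-0.004, 0.925, -0.377, -0.05]
wrist_force: [0.2, -0.1, 0.3]
opening: -0.0
```

```bash
python3 st.py; python3 - <<'E'
from h import *
c=camera('side'); f=c['frame']; save('side15',cv2.resize(f[200:310,290:410],None,fx=5,fy=5))
E
```

```text
[ 0.533  -0.2293  0.0421] zdir [-0.0903  0.0446 -0.9949] updown in tool xy [-0.0958  0.0313] yaw y -134.3 q6 1.75 F [ 0.2 -0.1  0.3] 27.95
```

View pics/side15.png

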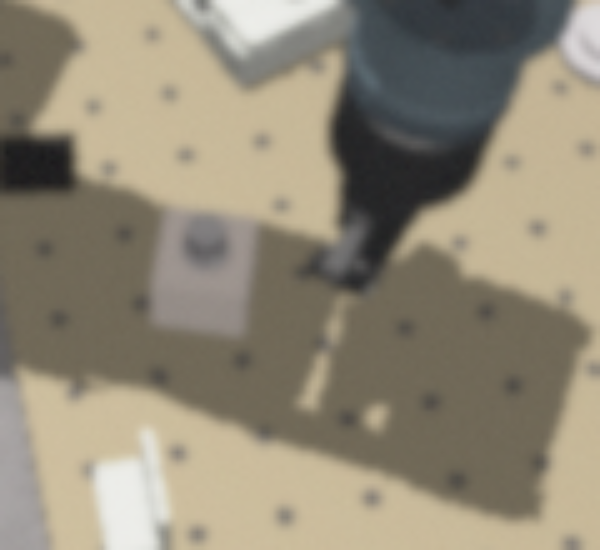

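Call:
drive_tool(deltas=[[[-0.01, 0.004, -0.003], 0], [[-0.01, 0.004, -0.001], 0], [[-0.007, 0.003, 0], 0], [[-0.005, 0.002, 0], 0], [[-0.003, 0.001, 0], 0], [[-0.003, 0.001, 0], 0]])

```text
time_s: 28.6
eef_pos: [0.4965, -0.2158, 0.0439]
eef_rot: [-0.002, 0.925, -0.377, -0.045]
wrist_force: [0.2, -0.1, 0.1]
opening: 0.002
```

```bash
python3 st.py
```

```text
[ 0.4965 -0.2158  0.0439] zdir [-0.0821  0.0388 -0.9959] updown in tool xy [-0.0858  0.0296] yaw y -134.3 q6 1.73 F [ 0.2 -0.1  0.1] 28.6
```

Call:
drive_tool(deltas=[[[-0.004, 0.0015, -0.002], 0], [[-0.004, 0.0015, -0.001], 0], [[-0.004, 0.0015, 0], 0], [[-0.004, 0.0015, 0], 0]])

```text
time_s: 29.0
eef_pos: [0.4914, -0.2146, 0.0441]
eef_rot: [-0.002, 0.925, -0.378, -0.03]
wrist_force: [13.7, -3.7, -9.4]
opening: -0.005
```

```bash
python3 st.py
```

```text
[ 0.4914 -0.2146  0.0441] zdir [-0.0546  0.0271 -0.9981] updown in tool xy [-0.0579  0.0189] yaw y -134.4 q6 1.73 F [13.7 -3.7 -9.4] 29.0
```

Pushing against the fixed stand steps the tool tilt back, as hoped. I'll go on until it is near zero.

Call:
drive_tool(deltas=[[[-0.004, 0.0015, 0], 0], [[-0.004, 0.0015, 0], 0], [[-0.003, 0.0015, 0], 0]])

```text
time_s: 29.3
eef_pos: [0.4917, -0.2147, 0.0462]
eef_rot: [-0.002, 0.925, -0.38, -0.016]
wrist_force: [9.8, -2.9, -7.1]
opening: -0.003
```

```bash
python3 st.py
```

```text
[ 0.4917 -0.2147  0.0462] zdir [-0.0273  0.0156 -0.9995] updown in tool xy [-0.0304  0.0081] yaw y -134.6 q6 1.72 F [ 9.8 -2.9 -7.1] 29.3
```

Call:
drive_tool(deltas=[[[-0.004, 0.002, -0.001], 0], [[-0.004, 0.002, -0.001], 0], [[-0.003, 0.002, -0.001], 0]])

```text
time_s: 29.6
eef_pos: [0.4919, -0.2147, 0.0466]
eef_rot: [-0.001, 0.925, -0.38, -0.001]
wrist_force: [8.6, -4.1, -4.7]
opening: -0.001
```

```bash
python3 st.py
```

```text
[ 0.4919 -0.2147  0.0466] zdir [-8.0e-04  1.8e-03 -1.0e+00] updown in tool xy [-0.0018 -0.0007] yaw y -134.7 q6 1.72 F [ 8.6 -4.1 -4.7] 29.6
```

Tilt is now about zero. I'll back off, rise and go over the pin.

Call:
drive_tool(deltas=[[[0.006, -0.002, 0], 0], [[0.008, -0.003, 0.015], 0], [[0, 0, 0.025], 0], [[0, 0, 0.03], 0], [[0, 0, 0.02], 0], [[0, 0, 0], 0]], gripper=0.5)

```text
time_s: 30.2
eef_pos: [0.5052, -0.2192, 0.1377]
eef_rot: [-0.001, 0.925, -0.381, -0.003]
wrist_force: [0.5, -0.6, 0.8]
opening: 0.496
```

```bash
python3 st.py;python3 - <<'E'
from h import *
import pickle
S=pickle.load(open('side0.pkl','rb'))
# knob in side: bottom/top: check predicted positions
for p in((.4558,-.1997,.079),(.4558,-.1997,.059),(.4558,-.1997,.055)): print(proj(S,p))
c=camera('side');save('side16',cv2.resize(c['frame'][200:310,290:410],None,fx=5,fy=5))
c=camera('top');save('top16',cv2.resize(c['frame'][150:250,330:430],None,fx=6,fy=6))
E
```

```text
[ 0.5052 -0.2192  0.1377] zdir [-0.005   0.0043 -1.    ] updown in tool xy [-0.0065  0.0005] yaw y -134.7 q6 1.73 F [ 0.5 -0.6  0.8] 30.2
(np.float64(330.42734503060785), np.float64(245.12317778760186))
(np.float64(330.3037174484703), np.float64(249.27759362449058))
(np.float64(330.2794320556669), np.float64(250.0936867545443))
```

View pics/side16.png

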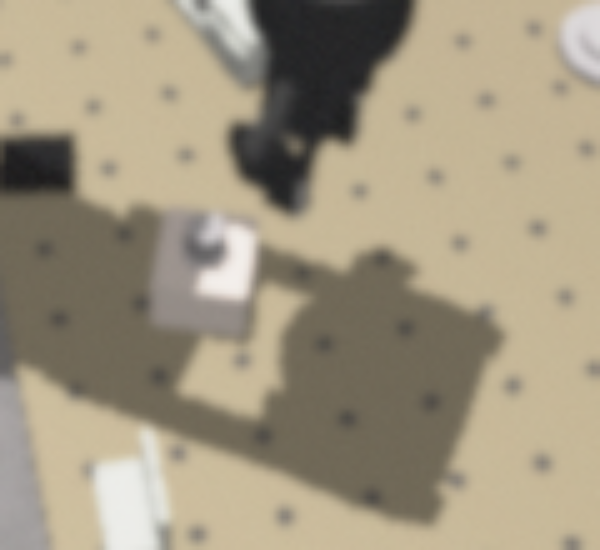

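View pics/top16.png

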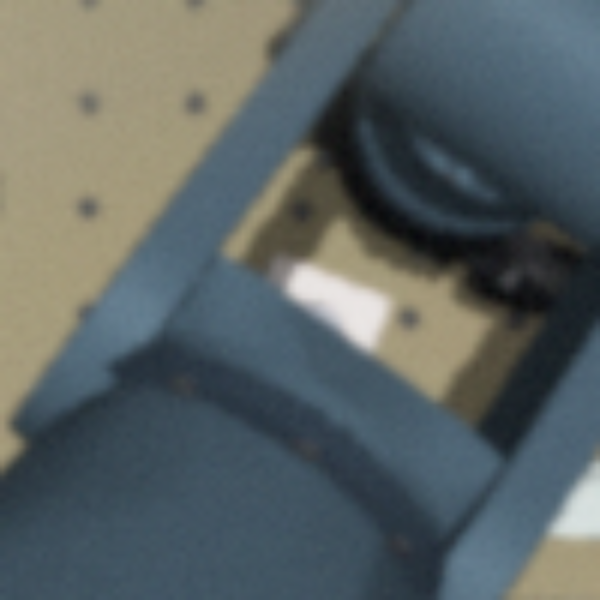

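```bash
python3 - <<'E'
from h import *
import pickle
T=pickle.load(open('top0.pkl','rb'));S=pickle.load(open('side0.pkl','rb'))
print(onplane(T,383.1,203.7,.079),onplane(T,381.5,205.2,.067))
# stand outline in both
def q(c,u,v,r,fn,n):
    f=c['frame'];p=f[v-r:v+r,u-r:u+r].astype(float);m=fn(p).astype(np.uint8)
    cs,_=cv2.findContours(m,cv2.RETR_EXTERNAL,cv2.CHAIN_APPROX_NONE);k=max(cs,key=cv2.contourArea)
    b=cv2.minAreaRect(k);print(n,b,(b[0][0]+u-r,b[0][1]+v-r));return b[0][0]+u-r,b[0][1]+v-r
a=q(T,381,205,22,lambda p:(p[...,2]>185)&(p[...,0]-p[...,2]<22),'T');print(onplane(T,*a,.055))
# side knob: blob dark
for zz in(.069,.067): 
    for u,v in((331.05,247.5),(331.05,248)): print(zz,onplane(S,u,v,zz), onplane(S,u,v+.85,zz))
E
```

```text
[ 0.45856891 -0.20203496  0.079     ] [ 0.45591095 -0.19971551  0.067     ]
T ((22.724138259887695, 22.189655303955078), (20.42648696899414, 20.24079132080078), 21.801410675048828) (381.7241382598877, 205.18965530395508)
[ 0.45691444 -0.20176162  0.055     ]
0.069 [ 0.45734791 -0.20093172  0.069     ] [ 0.45675438 -0.20346943  0.069     ]
0.069 [ 0.45699854 -0.20242548  0.069     ] [ 0.45640613 -0.20495838  0.069     ]
0.067 [ 0.45767246 -0.19969753  0.067     ] [ 0.45707757 -0.20224105  0.067     ]
0.067 [ 0.45732229 -0.20119472  0.067     ] [ 0.45672853 -0.20373341  0.067     ]
```

Call:
drive_tool(deltas=[[[-0.012, 0.004, 0], 0], [[-0.018, 0.007, 0], 0], [[-0.014, 0.005, 0], 0], [[-0.003, 0.001, -0.01], 0], [[0, 0, -0.015], 0], [[0, 0, -0.01], 0], [[0, 0, 0], 0]])

```text
time_s: 31.0
eef_pos: [0.4503, -0.1972, 0.0873]
eef_rot: [-0.004, 0.925, -0.381, -0.013]
wrist_force: [-0.6, 0.3, -0.2]
opening: 0.502
```

```bash
python3 st.py;python3 - <<'E'
from h import *
c=camera('side');save('side17',cv2.resize(c['frame'][200:300,290:390],None,fx=6,fy=6))
E
```

```text
[ 0.4503 -0.1972  0.0873] zdir [-0.0212  0.0163 -0.9996] updown in tool xy [-0.0265  0.0033] yaw y -134.8 q6 1.7 F [-0.6  0.3 -0.2] 31.0
```

View pics/side17.png

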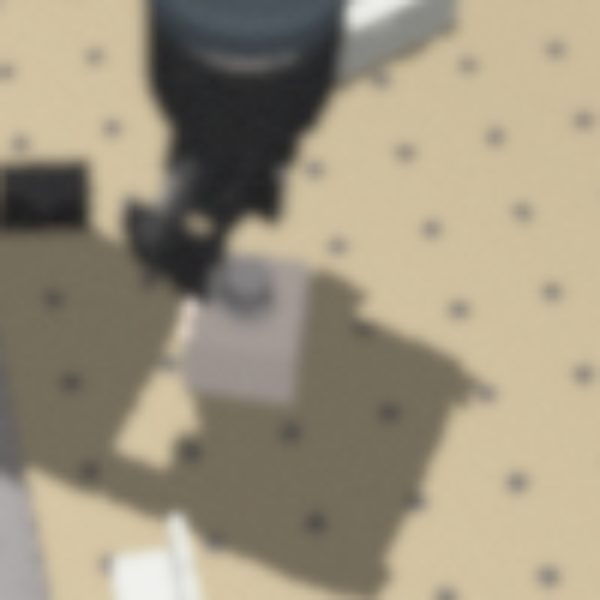

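Call:
drive_tool(deltas=[[[0.004, -0.0025, 0], 0], [[0.003, -0.002, 0], 0], [[0, 0, -0.005], 0], [[0, 0, -0.006], 0], [[0, 0, -0.005], 0], [[0, 0, 0], 0]])

```text
time_s: 31.65
eef_pos: [0.46, -0.2034, 0.0717]
eef_rot: [-0.003, 0.925, -0.381, -0.011]
wrist_force: [0.1, 0.8, -0.1]
opening: 0.499
```

```bash
python3 st.py;python3 - <<'E'
from h import *
c=camera('side');save('side18',cv2.resize(c['frame'][200:300,290:390],None,fx=6,fy=6))
E
```

```text
[ 0.46   -0.2034  0.0717] zdir [-0.0184  0.0142 -0.9997] updown in tool xy [-0.0231  0.0028] yaw y -134.8 q6 1.7 F [ 0.1  0.8 -0.1] 31.65
```

View pics/side18.png

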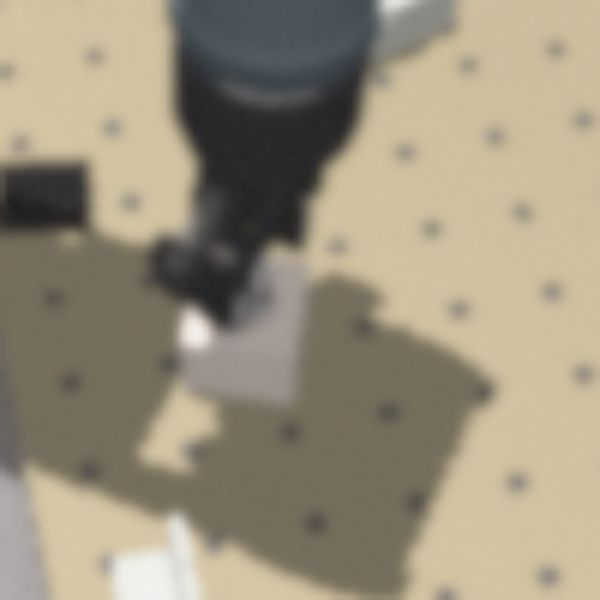

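Call:
drive_tool(deltas=[[[-0.0015, 0.0008, -0.004], 0], [[-0.001, 0.0008, -0.003], 0], [[0, 0, 0], 0], [[0, 0, 0], 0]])

```text
time_s: 32.1
eef_pos: [0.4573, -0.2017, 0.0646]
eef_rot: [-0.003, 0.925, -0.381, -0.011]
wrist_force: [0.3, -0.4, -0.5]
opening: 0.501
```

Call:
drive_tool(deltas=[[[0, 0, -0.0025], 0], [[0, 0, 0], 0]])

```text
time_s: 32.3
eef_pos: [0.4575, -0.2018, 0.0621]
eef_rot: [-0.003, 0.925, -0.381, -0.011]
wrist_force: [-0.4, 0.5, -0.6]
opening: 0.498
```

Call:
drive_tool(deltas=[[[0, 0, 0], 0], [[0, 0, 0], 0], [[0, 0, 0], 0], [[0, 0, 0], 0], [[0, 0, 0], 0]], gripper=0.0)

```text
time_s: 32.8
eef_pos: [0.4577, -0.202, 0.0624]
eef_rot: [-0.003, 0.925, -0.381, -0.01]
wrist_force: [0.4, -0.0, 0.5]
opening: 0.206
```

```bash
python3 st.py
```

```text
[ 0.4577 -0.202   0.0624] zdir [-0.0172  0.0133 -0.9998] updown in tool xy [-0.0216  0.0026] yaw y -134.8 q6 1.7 F [ 0.4 -0.   0.5] 32.8
```

Call:
drive_tool(deltas=[[[0, 0, 0.01], 0], [[0, 0, 0.02], 0], [[0, 0, 0.02], 0], [[0, 0, 0.01], 0], [[0.004, 0.008, 0.003], 0], [[0.009, 0.016, 0], 0], [[0.01, 0.018, 0], 0], [[0.01, 0.018, 0], 0], [[0.01, 0.018, 0], 0], [[0.01, 0.018, 0], 0]])

```text
time_s: 33.8
eef_pos: [0.5111, -0.1016, 0.128]
eef_rot: [-0.003, 0.924, -0.383, -0.011]
wrist_force: [-0.2, -0.0, -0.8]
opening: 0.203
```

```bash
python3 st.py
```

```text
[ 0.5111 -0.1016  0.128 ] zdir [-0.0182  0.0143 -0.9997] updown in tool xy [-0.0229  0.0028] yaw y -135.1 q6 1.93 F [-0.2 -0.  -0.8] 33.8
```

Call:
drive_tool(deltas=[[[0.01, 0.017, 0], 0], [[0.01, 0.017, 0], 0], [[0.008, 0.014, -0.002], 0], [[0.004, 0.007, -0.002], 0], [[0, 0, 0], 0], [[0, 0, 0], 0]])

```text
time_s: 34.4
eef_pos: [0.5428, -0.038, 0.1204]
eef_rot: [-0.003, 0.924, -0.381, -0.014]
wrist_force: [0.7, 0.5, -1.2]
opening: 0.207
```

```bash
python3 st.py;python3 - <<'E'
from h import *
c=camera('side');save('side19',cv2.resize(c['frame'][150:230,310:400],None,fx=7,fy=7,interpolation=cv2.INTER_CUBIC))
c=camera('top');save('top19',cv2.resize(c['frame'][110:230,220:380],None,fx=4,fy=4))
E
```

```text
[ 0.5428 -0.038   0.1204] zdir [-0.0239  0.0171 -0.9996] updown in tool xy [-0.0291  0.0047] yaw y -134.8 q6 2.05 F [ 0.7  0.5 -1.2] 34.4
```

View pics/side19.png

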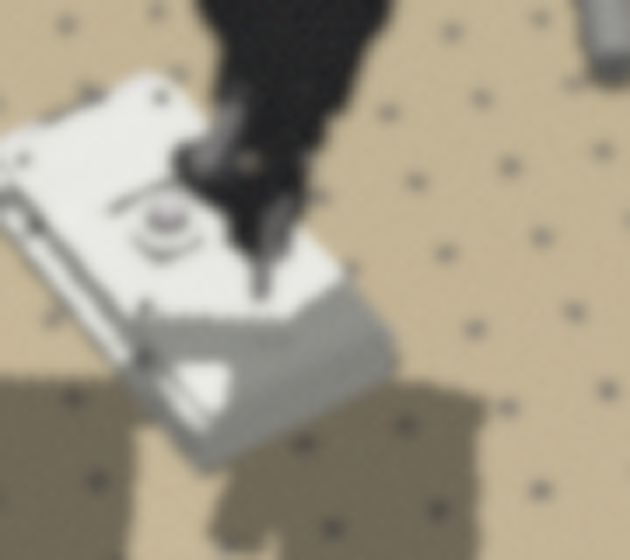

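View pics/top19.png

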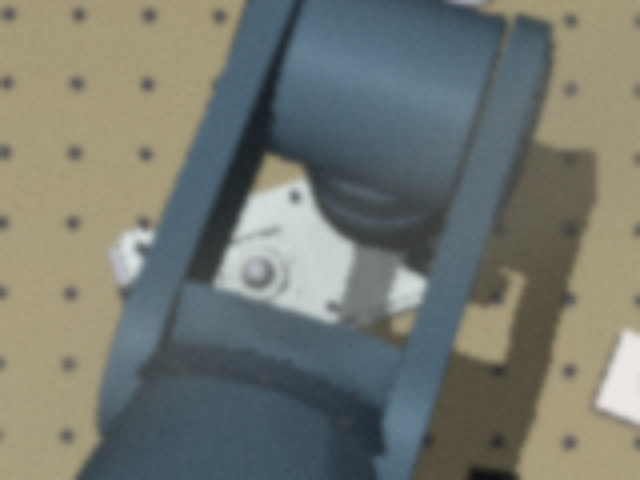

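```bash
python3 - <<'E'
from h import *
c=camera('side');o=get_obs();p=o['eef_pos'];print('pos',p)
print('tip pred',proj(c,p-[0,0,.0414]))
print('hole pred',proj(c,(.5496,-.0375,.052)), 'base hole pred', proj(c,(.5496,-.0375,.044)),'obs 348.39,199.65')
f=c['frame'].mean(2).astype(int)
print(f[184:206,338:360])
E
```

```text
pos [ 0.54289482 -0.0387154   0.12073518]
tip pred (np.float64(347.24199871775454), np.float64(193.30889082544238))
hole pred (np.float64(348.89301400789316), np.float64(198.66606509233858)) base hole pred (np.float64(348.7508477409816), np.float64(200.39537326968122)) obs 348.39,199.65
[[197 215 221 204 154 102  64  47  54  74  89  93 104 148 197 216 210 195
  182 176 174 174]
 [206 220 225 217 187 147 104  71  64  80  96 102 119 159 206 223 223 212
  195 181 175 173]
 [221 227 229 226 217 193 154 115  91  96 109 123 143 178 213 227 229 224
  213 196 178 168]
 [228 230 232 230 228 219 194 156 123 114 129 156 181 205 223 230 232 230
  224 210 184 162]
 [231 231 232 231 230 227 216 181 142 128 150 185 214 223 229 231 232 230
  228 219 192 160]
 [232 232 231 231 230 229 222 192 149 133 159 202 223 229 231 231 231 229
  225 216 192 163]
 [231 231 231 231 231 230 223 194 150 136 162 207 226 231 231 231 229 224
  211 192 172 159]
 [231 232 231 231 231 230 223 197 153 140 169 212 227 231 231 226 221 207
  182 162 151 148]
 [230 231 231 231 231 230 225 207 172 162 187 218 229 230 225 213 19
[... 534 characters left out ...]
4 133 133 134 139 141 141 141
  140 140 140 138]
 [142 141 140 140 140 139 139 138 136 134 134 135 134 135 141 140 140 139
  139 137 136 134]
 [144 144 144 142 141 143 140 139 138 137 137 138 137 136 137 140 138 138
  136 133 132 132]
 [161 161 164 161 156 151 145 142 140 142 141 141 139 139 138 137 136 134
  131 129 129 127]
 [197 199 203 194 180 165 149 143 141 141 140 139 138 137 136 133 132 129
  129 129 127 128]
 [223 224 225 217 195 168 149 142 141 139 139 137 135 132 132 130 129 128
  126 128 128 127]
 [231 232 231 222 194 161 146 141 138 138 136 134 132 131 129 130 129 127
  127 127 128 128]
 [229 233 231 219 187 154 142 139 135 134 133 130 129 128 128 127 127 128
  128 128 128 127]]
```

Call:
drive_tool(deltas=[[[0.004, 0, -0.005], 0], [[0.003, 0, -0.006], 0], [[0.001, 0, -0.005], 0], [[0, 0, -0.003], 0], [[0, 0, 0], 0], [[0, 0, 0], 0]])

```text
time_s: 35.15
eef_pos: [0.5512, -0.0406, 0.0998]
eef_rot: [-0.003, 0.924, -0.383, -0.014]
wrist_force: [-0.1, -0.3, -0.6]
opening: 0.2
```

```bash
python3 st.py;python3 - <<'E'
from h import *
c=camera('side');save('side20',cv2.resize(c['frame'][160:230,310:390],None,fx=8,fy=8,interpolation=cv2.INTER_CUBIC))
E
```

```text
[ 0.5512 -0.0406  0.0998] zdir [-0.0235  0.0169 -0.9996] updown in tool xy [-0.0286  0.0047] yaw y -135.0 q6 2.06 F [-0.1 -0.3 -0.6] 35.15
```

View pics/side20.png

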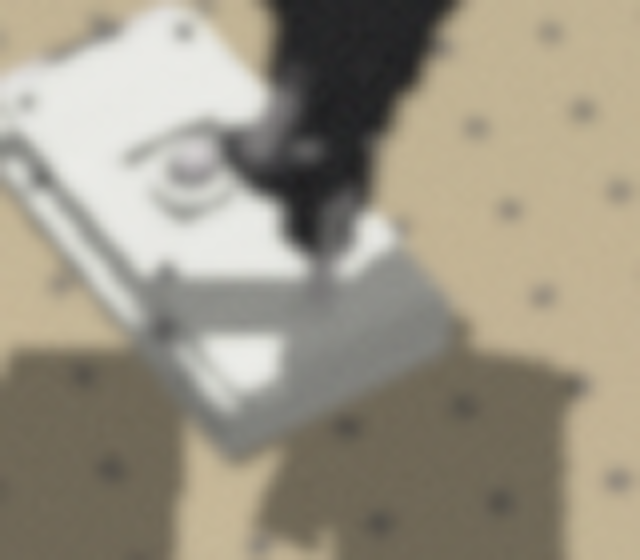

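Call:
drive_tool(deltas=[[[-0.0006, 0.0008, -0.003], 0], [[0, 0, -0.003], 0], [[0, 0, -0.002], 0], [[0, 0, 0], 0]])

```text
time_s: 35.6
eef_pos: [0.5506, -0.0396, 0.0916]
eef_rot: [-0.003, 0.924, -0.383, -0.014]
wrist_force: [-0.1, 0.1, -0.9]
opening: 0.206
```

```bash
python3 st.py
```

```text
[ 0.5506 -0.0396  0.0916] zdir [-0.0228  0.0167 -0.9996] updown in tool xy [-0.0279  0.0043] yaw y -135.0 q6 2.06 F [-0.1  0.1 -0.9] 35.6
```

Call:
drive_tool(deltas=[[[0, 0, -0.003], 0], [[0, 0, -0.003], 0], [[0, 0, 0], 0]])

```text
time_s: 35.9
eef_pos: [0.5506, -0.0392, 0.0852]
eef_rot: [-0.004, 0.924, -0.383, -0.014]
wrist_force: [-0.7, 0.6, -1.2]
opening: 0.204
```

```bash
python3 st.py
```

```text
[ 0.5506 -0.0392  0.0852] zdir [-0.0228  0.0175 -0.9996] updown in tool xy [-0.0285  0.0038] yaw y -135.0 q6 2.06 F [-0.7  0.6 -1.2] 35.9
```

Call:
drive_tool(deltas=[[[0, 0, -0.003], 0], [[0, 0, -0.003], 0], [[0, 0, 0], 0]])

```text
time_s: 36.2
eef_pos: [0.5504, -0.039, 0.0785]
eef_rot: [-0.004, 0.924, -0.383, -0.014]
wrist_force: [-0.0, -0.2, -0.8]
opening: 0.205
```

```bash
python3 st.py
```

```text
[ 0.5504 -0.039   0.0785] zdir [-0.0231  0.0177 -0.9996] updown in tool xy [-0.0288  0.0039] yaw y -135.0 q6 2.06 F [-0.  -0.2 -0.8] 36.2
```

Call:
drive_tool(deltas=[[[0, 0, -0.003], 0], [[0, 0, -0.003], 0], [[0, 0, -0.003], 0], [[0, 0, -0.003], 0]])

```text
time_s: 36.6
eef_pos: [0.5508, -0.039, 0.0664]
eef_rot: [-0.004, 0.924, -0.383, -0.014]
wrist_force: [-1.4, 0.7, 3.2]
opening: 0.205
```

```bash
python3 st.py
```

```text
[ 0.5508 -0.039   0.0664] zdir [-0.0224  0.0176 -0.9996] updown in tool xy [-0.0283  0.0034] yaw y -135.0 q6 2.06 F [-1.4  0.7  3.2] 36.6
```

Spring force appears at the expected depth. I'll continue to the seat.

Call:
drive_tool(deltas=[[[0, 0, -0.003], 0], [[0, 0, -0.0025], 0], [[0, 0, -0.002], 0]])

```text
time_s: 36.9
eef_pos: [0.5509, -0.0389, 0.0594]
eef_rot: [-0.004, 0.924, -0.383, -0.014]
wrist_force: [-8.3, 2.8, 23.1]
opening: 0.208
```

```bash
python3 st.py
```

```text
[ 0.5509 -0.0389  0.0594] zdir [-0.0227  0.0178 -0.9996] updown in tool xy [-0.0286  0.0035] yaw y -135.0 q6 2.06 F [-8.3  2.8 23.1] 36.9
```

Call:
drive_tool(deltas=[[[0, 0, -0.0012], 0], [[0, 0, -0.0012], 0], [[0, 0, -0.0012], 0]])

```text
time_s: 37.2
eef_pos: [0.5509, -0.0389, 0.0595]
eef_rot: [-0.003, 0.924, -0.382, -0.014]
wrist_force: [-4.9, 2.1, 14.0]
opening: 0.203
```

```bash
python3 st.py; python3 - <<'E'
from h import *
c=camera('side');save('side21',cv2.resize(c['frame'][160:230,310:390],None,fx=8,fy=8,interpolation=cv2.INTER_CUBIC))
c=camera('top');save('top21',cv2.resize(c['frame'][110:230,220:380],None,fx=4,fy=4))
E
python3 st.py
```

```text
[ 0.5509 -0.0389  0.0595] zdir [-0.0241  0.0174 -0.9996] updown in tool xy [-0.0294  0.0047] yaw y -134.9 q6 2.06 F [-4.9  2.1 14. ] 37.2
[ 0.5509 -0.0389  0.0595] zdir [-0.024   0.0175 -0.9996] updown in tool xy [-0.0293  0.0046] yaw y -135.0 q6 2.06 F [-6.6  1.9 14.3] 37.3
```

View pics/side21.png

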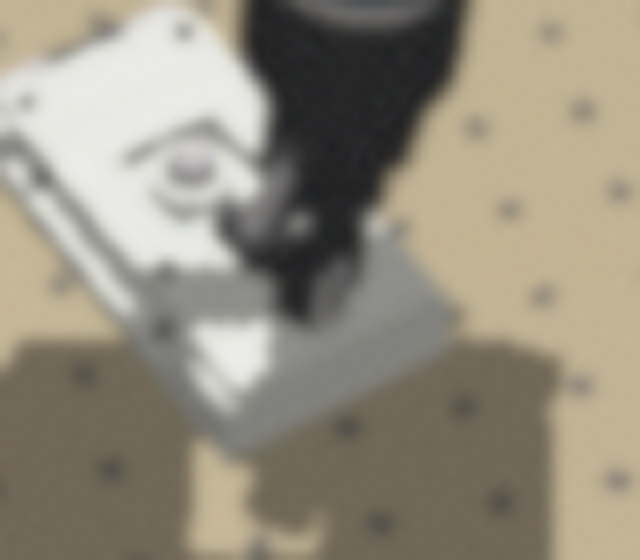

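View pics/top21.png

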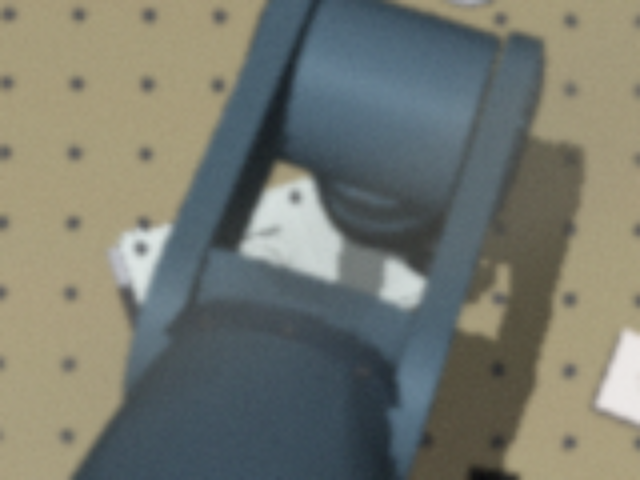

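Call:
drive_tool(deltas=[[[0, 0, -0.0016], 0], [[0, 0, -0.0016], 0]])

```text
time_s: 37.5
eef_pos: [0.5509, -0.0389, 0.0595]
eef_rot: [-0.003, 0.924, -0.382, -0.015]
wrist_force: [-8.6, 2.3, 18.2]
opening: 0.209
```

```bash
python3 st.py; python3 - <<'E'
from h import *
c=camera('side'); c=camera('side');o=get_obs();print(o['wrist_force'],o['eef_pos'],o['opening'],o['time_s'])
E
```

```text
[ 0.5509 -0.0389  0.0595] zdir [-0.0248  0.0172 -0.9995] updown in tool xy [-0.0297  0.0053] yaw y -134.9 q6 2.06 F [-8.6  2.3 18.2] 37.5
[-8.0177492   2.11477221 16.57576449] [ 0.55094326 -0.03888258  0.0594859 ] 0.20729154038044056 37.6
```

The push holds steady at about 17 N while the arm is still, and the depth is as computed. I'm handing in.

```bash
python3 -c "
from h import *
print(hand_in()); o=get_obs(); print(o['time_s'],o['wrist_force'],o['eef_pos'])"
```

```text
the job is handed in; nothing more can be done
None
the job is handed in; nothing more can be done
```

I threaded the large ring and then the small ring onto the post, swung the lid shut with closed fingers, and pushed the pin in against its spring. I handed in at about 37.6 s with the gripper still holding the knob and pressing down. No verdict came back.

**Last checks before hand-in:**
- **Rings:** both lay concentric and flat around the post in the top and side views, checked before the lid closed over them.
- **Lid:** it looked flat and shut in the side view. I only judged its angle by eye, not by measurement.
- **Pin:** the tool stopped at z 0.0595 m, against a computed seated height of 0.0594 m. The spring force appeared at the expected depth. The tool had tilted less than 0.01 rad since the grasp.
- **Push:** the wrist reading was about 16.6–18 N upward and held steady, with about 8 N of sideways force also present.
- **Bystanders:** I saw none of them touched, but I did not re-measure their positions.

**What disagreed or went wrong:**
- **Camera mismatch:** the side camera reads about 4 mm off in y from the top camera, so I corrected for it using the held parts.
- **Tool tilt:** the tool slowly tilted by up to about 0.1 rad. I brought it back to zero by pressing the fingertips on the fixed pin stand with about 10–15 N before taking the pin.
- **Lid force peak:** pressing the lid shut peaked at about 49 N upward at the wrist, with about 23 N sideways, for one reading. That came through the fingertips, not the gripper body.

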